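# Take the sherd gauge off its barbed hook

### The arm

A 6-joint arm with a two-finger parallel gripper is mounted at the origin on a cart in front of the work surface, level with it; the furniture and walls round the work are solid. World frame = base frame: x ahead of the robot, y to its left, z up, the work surface at z = 0. Lengths are in m, angles in rad, forces in N, time in s.
With the tool pointing down it reaches from about 0.35 to 0.775 m from the base axis. Payload 7.3 kg.
Tool frame: the origin (TCP) lies at the very end of the fingers, on their centre line; the grasp point (between the pads) lies 19 mm behind it; z points along the fingers, y is the direction in which the jaws open and shut (so a half turn about z gives the same grasp; the last joint's range is limited). The gripper opens to 92 mm and grips with 3 to 60 N. Pads are 19 mm wide; open, the fingers measure 130 mm over their backs; the gripper's body (75 mm by 190 mm) begins 47 mm behind the grasp point.
Start: joints at [1.096, 0.342, 1.524, -0, 1.275, -0.146], TCP at [0.17, 0.497, 0.193] pointing down, gripper open.
Joint ranges: [-2.53, 2.53], [-0.77, 2.02], [0.04, 2.7], [-1, 4.14], [0.28, 2.66], [-3.11, 3.11]. Speed limits (rad/s): [2.57, 2.57, 3.14, 3.14, 3.14, 3.14].

### API

Orientations are given as [roll, pitch, yaw] about the fixed x, y, z axes, in that order (R = Rz(yaw) Ry(pitch) Rx(roll)).
In Python, from cell import observe, read_camera, camera_info, hand_in gives the robot as it stands.
- The arm moves only by the tool jog_arm, never from a script. Its argument "rows" is one flat list of numbers, 5 for each row, row after row: the finger opening in mm, from 0 to 91.8, then the shift along the tool's x, y, z in mm, then the turn about the tool's z in degrees. In form: [gripper, tx, ty, tz, roll, gripper, tx, ty, tz, roll, ...]. A call has 1 to 20 rows; each row shifts and turns the commanded pose from where the row before left it, along the tool's axes as they then stand; what a row does not reach is not made up. A row lasts 1/10 s, in which the tool goes at most 50 mm and 8.59 degrees, less where a joint would pass 70% of its speed; a pose out of reach is approached as far as the arm can. A call with a gripper value outside its range is refused whole. The fingers move at their own pace and stop on an object; "grip_force" is the grip in N (left out, the last holds). Time passes only in rows, so rows that do not move let the fingers close. It gives the time, the measured TCP pose, the force and the opening at its end, in the units of the state.
- observe(): the state, without advancing time (a new reading comes with each control period).
- read_camera(name): name is "side" or "top" or "wrist"; returns (picture, depth): 420x560x3 uint8, red, green, blue; 420x560 float32, m along the optical axis (not along the pixel's ray), 0 where there is no reading.
- camera_info(name): a dict with "fx", "fy", "cx", "cy" (pixels), "extrinsics" (4x4, takes a point from camera to world coordinates); the wrist camera has in their place "tool_from_camera" (4x4, takes a point from camera to tool coordinates, whose origin is the TCP and whose axes are the flange's). Camera axes: x right, y up, looking along -z (the intrinsics and any distortion apply to the point x, -y, -z); pixel columns grow to the right and rows downward; lengths in m; the calibration is good to about 2 mm. A picture is of the moment at which its call begins: read the wrist's pose just before it. camera_info takes no time and is no camera call.
- hand_in(): hands the job in, once; it reports no verdict.
The state is a dict: "time": time; "qpos": joint angles; "qvel": joint speeds; "joint_efforts": joint torques, N m; "tool_pos": TCP position; "tool_rot": TCP orientation; "contact_force": force on the tool from outside, world axes, zero at the start; "torque": the same for the moment, N m; "opening": finger opening in m.
Only numpy, scipy, OpenCV 4.12 (cv2) and the standard library are available. Lean on these libraries where they do the work, as an engineer would, in place of code of your own. Each camera call takes 0.05 s, during which the arm holds its last target. There are 200 camera calls.

### The job

Unhook the steel thickness gauge from the barbed spring-wire hook on the stand: raise it, swing its lower end out towards the hook's tip and work its slot over the barb, feeling your way gently so that the wire is not strained. Then stand the gauge upright, teeth down and fully home, in the slot of the wooden block, without ramming it, and let go. Leave the dish, the river stone and the thick slab where they are.

Things in the scene. Friction and masses are not known exactly. Their poses are not given: they have to be found in the camera images.
- stand: Heavy fixed stand: dark base plate 125 x 90 x 12 mm, post with a black clamp head (22 x 32 mm, top 152 mm up) near its rear edge. Origin: on the table, below the base's middle; z up, x the way the hook points (to the robot's left or ahead-left), y across. The hook is 6 mm round wire; it leaves the head at point hook_root, 135 mm up, and runs level along x.
- hook_root (a point): Where the wire's axis leaves the stand's head, 135 mm above the table; axes as the stand's. The wire slides in its clamp; where it was set is NOT measured: from a bend anywhere 40 to 75 mm out along x it rises 60 deg above x for 24 mm to its tip; there a 9 mm barb of the same wire points back towards the post, 15 deg down. The wire sits in a rubber bush: its tip gives about 3 N/mm up and down, 8 N/mm in and out.
- hook (a joint): Spring bend of the hook wire about its root, rad: 0 unloaded, + when its tip is pressed up, - when down (0.01 rad is 0.67 mm at the tip, about 2 N). Beyond 0.05 either way the wire is bent for good.
- hook_bush (a joint): How far the wire is pushed out (+, towards its tip) or in (-) against its rubber bush, m: 0 unloaded, 0.001 is 8 N. It does not show where the wire is clamped. Beyond 0.00125 either way the wire slips in its clamp.
- gauge_grip (a point): Centre of the gauge's black grip tab (10 mm thick along x, 30 mm wide along y, 34 mm high): pinch it from above across y, so the wire passes between the fingers. Axes as the gauge's. Hanging, the tab is above the wire. The slot's middle lies 35 mm below this point, the gauge's lower edge 106 mm below.
- gauge: Loose steel gauge, about 90 g, 5 mm plate. Origin: middle of its toothed lower edge; z up to the tab, x the plate's normal (along the hook, within some degrees), y across. Plate 48 wide, z 0 to 62 mm; slot (wire passes) z 62 to 80 mm, 18 mm wide; bar over it z 80 to 90 mm, rests on the wire; tab z 89 to 123 mm. To pass the barb it must tilt some 45 deg, lower end to the stand's +x.
- block: Fixed wooden block 70 x 110 x 42 mm (x, y, z), origin under its centre. In its top, centred, a slot for the gauge's lower edge: 9 mm along x, 52 mm along y, 30 mm deep (floor 12 mm above the table), mouth chamfered 3 mm. Either face of the gauge may look forward.
- dish: Bystander: white dish 80 x 94 x 18 mm with small finds, beyond the stand; origin under its centre.
- river_stone: Bystander: pale round river stone, about 56 x 59 x 49 mm, to the right of the stand; origin under its centre.
- thick_sherd: Bystander: long brown stone slab 51 x 116 x 18 mm behind the wooden block; origin under its centre.

How it is judged:
On the way:
1. the gauge is off the hook (distance between gauge_grip and hook_root above 0.15 m and contact force between gauge and stand below 0.1 N), for 0.1 s.
At the end, for the whole second after the job is handed in: the gauge stands upright (within 0.25 rad), teeth down, in the block's slot: its lower edge within 4 mm of the slot's floor and within 8 mm of the block's middle, at rest and released (z of gauge in the frame of block between 0.008 and 0.016 m and horizontal distance between gauge and block below 0.008 m and angle between gauge's own z axis and vertical below 0.25 rad and linear speed of gauge below 0.02 m/s); the robot touches nothing.
It fails at once if the wire is strained: bent up or down by more than 0.05 rad (some 10 N at its tip), or pushed in or out by more than 1.25 mm (10 N) (value of joint hook above 0.05 rad or value of joint hook below -0.05 rad or value of joint hook_bush above 0.00125 m or value of joint hook_bush below -0.00125 m).
It fails at once if the gauge is driven against the block with more than 40 N (contact force between gauge and block above 40 N).
It fails at once if a bystander (dish, river stone, thick stone slab) is shifted by more than 15 mm (distance of any of dish, river_stone, thick_sherd from where it was at the start of the episode above 0.015 m).
It also fails if it takes over 72 s, if anything falls off the work surface, if the arm or the gripper's body presses on something with over 40 N, if the wrist force passes 120 N, or if a joint passes its speed limit or range.

## Working session

There is one attempt and no reset: what is moved stays moved. The work goes in short steps, Python scripts to look and compute and a tool call to move; the robot and the scene stay as the last step left them, time stands still between calls to the robot, and variables do not carry over. Pictures are saved under pics/ and viewed, about 8 in all and at most 12, crops included, and the job is handed in when it is done.

Besides the shell and the picture viewer there is one more tool, called after "Request:" by a JSON object that holds its "name" and its "arguments". jog_arm: Moves the arm, as the interface text tells. Its arguments: {"type":"object","properties":{"rows":{"type":"array","items":{"type":"number"}},"grip_force":{"type":"number"}},"required":["rows"]}

```bash
ls; mkdir -p pics; cat > h.py <<'E'
import numpy as np, cv2
from cell import observe, read_camera, camera_info, hand_in
from scipy.spatial.transform import Rotation as R
def T_tool(s):
    T=np.eye(4);T[:3,:3]=R.from_euler('xyz',s['tool_rot']).as_matrix();T[:3,3]=s['tool_pos'];return T
def cap(name):
    s=observe(); p,d=read_camera(name); i=camera_info(name)
    E=np.array(i['extrinsics']) if 'extrinsics' in i else T_tool(s)@np.array(i['tool_from_camera'])
    return p,d,i,E
def cloud(d,i,E):
    v,u=np.indices(d.shape)
    P=np.stack([(u-i['cx'])/i['fx']*d,-(v-i['cy'])/i['fy']*d,-d,np.ones_like(d)],-1)
    W=(P@E.T)[...,:3]; W[d==0]=np.nan; return W
def proj(X,i,E):
    c=np.linalg.inv(E)@np.append(X,1); return i['cx']+i['fx']*c[0]/-c[2], i['cy']-i['fy']*c[1]/-c[2]
E
python3 - <<'E'
from h import *
s=observe();print({k:np.round(v,3) for k,v in s.items()})
for n in ['side','top']:
    p,d,i,E=cap(n); print({k:(np.round(v,3).tolist() if not isinstance(v,str) else v) for k,v in i.items()})
    np.savez(f'{n}0.npz',p=p,d=d,E=E); cv2.imwrite(f'pics/{n}0.png',p[...,::-1])
print({k:np.round(v,3).tolist() for k,v in camera_info('wrist').items()})
E
```

```text
pics
{'time': np.float64(0.0), 'qpos': array([ 1.096,  0.343,  1.525,  0.   ,  1.275, -0.146]), 'qvel': array([ 0.001, -0.   , -0.001, -0.001,  0.002, -0.001]), 'joint_efforts': array([ 1.0000e-03, -4.3125e+01, -2.4422e+01,  7.2000e-02,  5.6000e-02,
       -0.0000e+00]), 'tool_pos': array([0.169, 0.496, 0.193]), 'tool_rot': array([-3.14 , -0.   ,  2.813]), 'contact_force': array([ 0.351,  1.469, -0.286]), 'torque': array([ 0.038, -0.031,  0.058]), 'opening': np.float64(0.092)}
{'fx': 422.808, 'fy': 422.808, 'cx': 281.683, 'cy': 208.301, 'extrinsics': [[-0.866, 0.343, -0.365, 0.21], [-0.5, -0.562, 0.659, 0.444], [0.021, 0.753, 0.658, 0.718], [0.0, 0.0, 0.0, 1.0]]}
{'fx': 499.052, 'fy': 499.052, 'cx': 272.06, 'cy': 206.689, 'extrinsics': [[-0.022, 0.995, -0.102, 0.451], [-1.0, -0.023, -0.006, -0.175], [-0.009, 0.102, 0.995, 1.286], [0.0, 0.0, 0.0, 1.0]]}
{'fx': 296.354, 'fy': 296.354, 'cx': 281.676, 'cy': 215.798, 'tool_from_camera': [[0.0, 0.954, 0.301, 0.08], [1.0, -0.0, 0.0, -0.001], [0.0, 0.301, -0.954, -0.191], [0.0, 0.0, 0.0, 1.0]]}
```

View pics/side0.png

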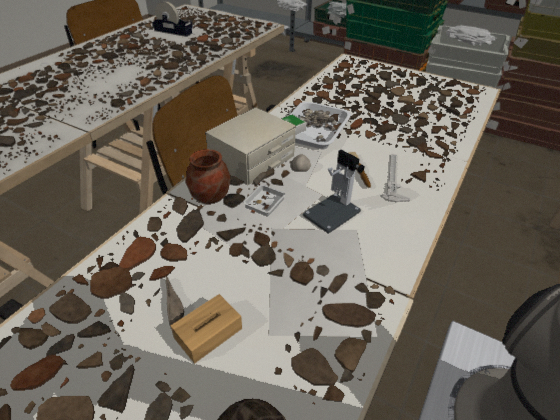

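View pics/top0.png

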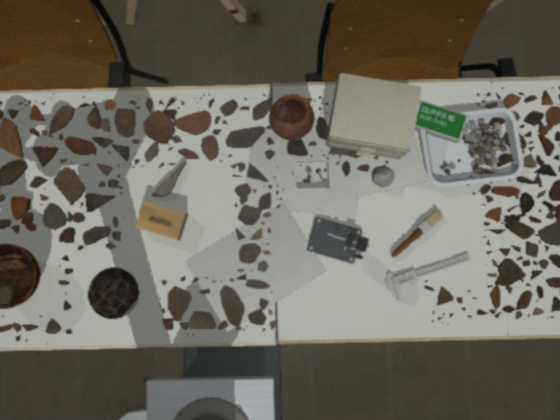

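The side view shows the stand at about (335,210), the block at (207,320) and the dish at (265,200). In the top view the stand is at (335,240), the block at (162,221), the dish at (311,175), the stone at (382,176) and the slab at (170,180).

```bash
python3 - <<'E'
from h import *
for n,boxes in [('top',{'stand':(300,370,210,270),'block':(130,195,195,245)}),('side',{'stand':(295,370,140,235),'block':(165,245,290,365)})]:
    z=np.load(n+'0.npz'); i=camera_info(n); W=cloud(z['d'],i,z['E'])
    for k,(a,b,c,e) in boxes.items():
        w=W[c:e,a:b].reshape(-1,3); w=w[~np.isnan(w[:,0])]
        rngs={'stand':[(.008,.017),(.1,.13),(.13,.146),(.146,.2)],'block':[(.036,.048)]}[k]
        for lo,hi in rngs:
            q=w[(w[:,2]>lo)&(w[:,2]<hi)]
            if len(q)<5: print(n,k,lo,len(q)); continue
            r=cv2.minAreaRect((q[:,:2]*1000).astype(np.float32))
            print(n,k,(lo,hi),len(q),'mean',q.mean(0).round(4),'rect',np.round(r[0],1),np.round(r[1],1),round(r[2],1))
E
```

```text
top stand (0.008, 0.017) 1318 mean [ 0.4943 -0.3166  0.0123] rect [ 501.2 -318.6] [139.4 153.9] 0.4
top stand (0.1, 0.13) 47 mean [ 0.4866 -0.3428  0.1152] rect [ 487.3 -354.5] [41.4 47.4] 85.0
top stand (0.13, 0.146) 109 mean [ 0.4761 -0.3487  0.1391] rect [ 483.9 -348.7] [83.9 42.2] 46.3
top stand (0.146, 0.2) 241 mean [ 0.4828 -0.3547  0.1607] rect [ 480.4 -334.4] [93.4 48.8] 74.1
top block (0.036, 0.048) 1144 mean [0.5515 0.1126 0.042 ] rect [552.  113.3] [111.6  70.1] 72.3
side stand (0.008, 0.017) 1268 mean [ 0.5009 -0.3499  0.0111] rect [ 545.9 -444.9] [197.1 408.7] 35.2
side stand (0.1, 0.13) 204 mean [ 0.4757 -0.3463  0.1136] rect [ 472.6 -354. ] [57.4 45.5] 55.6
side stand (0.13, 0.146) 178 mean [ 0.4713 -0.3443  0.1377] rect [ 477.4 -340.1] [92.4 34.3] 48.1
side stand (0.146, 0.2) 244 mean [ 0.4813 -0.3396  0.1613] rect [ 485.6 -334.5] [95.4 31.1] 70.0
side block (0.036, 0.048) 1913 mean [0.5467 0.1169 0.0402] rect [547.8 114.1] [110.9  72.3] 72.4
```

Request:
{"name": "jog_arm", "arguments": {"rows": [91,-39,-13,-11,0,91,-39,-13,-11,0,91,-39,-13,-11,0,91,-39,-13,-11,0,91,-39,-13,-11,0,91,-39,-13,-11,0,91,-39,-13,-11,0,91,-39,-13,-11,0,91,-39,-13,-11,0,91,-39,-13,-11,0,91,-14,-42,0,0,91,-14,-42,0,0,91,-14,-42,0,0,91,-14,-42,0,0,91,-14,-42,0,0,91,-14,-42,0,0,91,-14,-42,0,0,91,-14,-42,0,0,91,-14,-42,0,0,91,-14,-42,0,0]}}

```text
time: 2.1
tool_pos: [0.493, -0.1965, 0.3031]
tool_rot: [3.141, -0.001, 2.813]
contact_force: [1.7, 0.3, 0.1]
opening: 0.091
```

Request:
{"name": "jog_arm", "arguments": {"rows": [91,-14,-42,0,0,91,-14,-42,0,0,91,0,0,6,8.1,91,0,0,6,8.1,91,0,0,6,8.1,91,0,0,6,8.1,91,0,0,6,8.1,91,0,0,6,8.1,91,0,0,6,8.1,91,0,0,6,8.1,91,0,0,0,8.1,91,0,0,0,8.1,91,0,0,0,0,91,0,0,0,0]}}

```text
time: 3.5
tool_pos: [0.4928, -0.2832, 0.2551]
tool_rot: [-3.141, -0.0, 1.403]
contact_force: [-1.1, 0.2, 0.1]
opening: 0.0909
```

```bash
python3 - <<'E'
from h import *
p,d,i,E=cap('wrist'); s=observe(); print(s['tool_pos'].round(4),np.degrees(s['tool_rot']).round(2),s['qpos'].round(2))
np.savez('w1.npz',p=p,d=d,E=E); cv2.imwrite('pics/w1.png',cv2.resize(p[...,::-1],None,fx=1.4,fy=1.4))
E
```

```text
[ 0.4928 -0.2833  0.2552] [-1.7998e+02 -2.0000e-02  8.0360e+01] [-0.66  0.39  1.29  0.    1.47 -0.49]
```

View pics/w1.png

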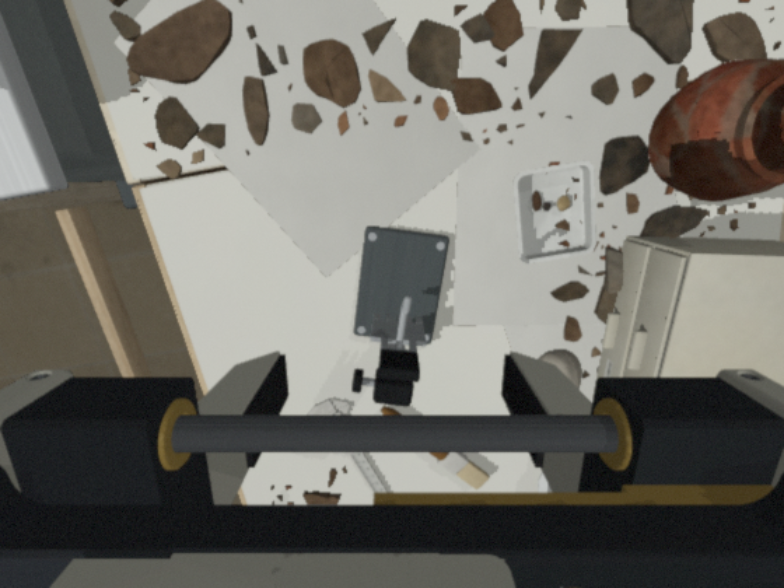

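The wrist view (1.4x) shows the base plate corners at (368,228), (447,233), (437,343) and (356,335). The wire tip is near (405,298), the gauge's black tab near (400,362) and the clamp head near (395,388).

```bash
python3 - <<'E'
from h import *
z=np.load('w1.npz'); i=camera_info('wrist'); W=cloud(z['d'],i,z['E'])
c,b=300,190; 
w=W[150:310,240:335]; uv=np.stack(np.meshgrid(np.arange(240,335),np.arange(150,310)),-1)
ok=~np.isnan(w[...,0])
q=w[ok&(w[...,2]>.007)&(w[...,2]<.017)]; r=cv2.minAreaRect((q[:,:2]*1000).astype(np.float32)); print('base',len(q),r, q[:,2].mean())
for lo,hi in [(.11,.132),(.132,.146),(.146,.158),(.158,.172),(.172,.2)]:
    m=ok&(w[...,2]>lo)&(w[...,2]<hi)&(w[...,0]<.56); q=w[m]
    if len(q)>3: r=cv2.minAreaRect((q[:,:2]*1000).astype(np.float32)); print(lo,len(q),q.mean(0).round(4),[np.round(k,1) for k in r],'uv',uv[m].min(0),uv[m].max(0))
# hook-ish: per row near column 288, highest point
for v in range(205,285,3):
    row=w[v-150]; k=np.nanargmax(np.where(row[:,0]<.56,row[:,2],np.nan)); print(v,k+240,row[k].round(4))
crop=z['p'][195:300,235:335,::-1]; cv2.imwrite('pics/w1c.png',cv2.resize(crop,None,fx=5.5,fy=5.5,interpolation=cv2.INTER_CUBIC))
E
```

```text
base 3950 ((474.4902648925781, -373.060791015625), (232.87210083007812, 93.52243041992188), 70.43135070800781) 0.011573686427603983
0.11 237 [ 0.4861 -0.339   0.1192] [array([ 477.5, -341.8]), array([62.6, 26.8]), np.float64(15.0)] uv [253 237] [303 266]
0.132 388 [ 0.4738 -0.3429  0.1388] [array([ 484.2, -345.1]), array([89.5, 43. ]), np.float64(48.6)] uv [251 215] [297 279]
0.146 659 [ 0.4818 -0.3571  0.1518] [array([ 488.9, -335.8]), array([95.2, 31.9]), np.float64(72.5)] uv [266 211] [298 289]
0.158 170 [ 0.4891 -0.3332  0.1648] [array([ 494.6, -314.1]), array([47.3, 29.9]), np.float64(74.3)] uv [270 213] [299 261]
0.172 356 [ 0.4878 -0.3382  0.179 ] [array([ 487.6, -339.5]), array([10.6, 29.7]), np.float64(75.9)] uv [270 258] [299 272]
205 270 [ 0.4702 -0.3188  0.0132]
208 261 [ 0.4559 -0.3211  0.0135]
211 290 [ 0.5017 -0.2902  0.1569]
214 290 [ 0.5013 -0.2928  0.1587]
217 288 [ 0.4987 -0.2961  0.1571]
220 290 [ 0.5002 -0.2994  0.1578]
223 289 [ 0.4986 -0.3034  0.1551]
226 288 [ 0.4964 -0.3122  0.1388]
229 288 [ 0.4959 -0.3156  0.1391]
232 286 [ 0.493  -0.3194  0.1372]
235 287 [ 0.4936 -0.3228  0.1381]
238 286 [ 0.4919 -0.326   0.1384]
241 287 [ 0.4924 -0.3301  0.1376]
244 284 [ 0.4885 -0.3332  0.1374]
247 273 [ 0.4758 -0.3341  0.139 ]
250 272 [ 0.4755 -0.3316  0.1526]
253 274 [ 0.4779 -0.332   0.1603]
256 272 [ 0.476  -0.3315  0.168 ]
259 272 [ 0.4763 -0.3314  0.1754]
262 272 [ 0.4763 -0.3322  0.1804]
265 277 [ 0.4808 -0.3356  0.1817]
268 275 [ 0.4783 -0.3385  0.1818]
271 296 [ 0.4983 -0.345   0.1823]
274 272 [ 0.4705 -0.3598  0.1531]
277 270 [ 0.4677 -0.3629  0.1535]
280 286 [ 0.4846 -0.3696  0.1534]
283 279 [ 0.4762 -0.3724  0.1528]
```

View pics/w1c.png

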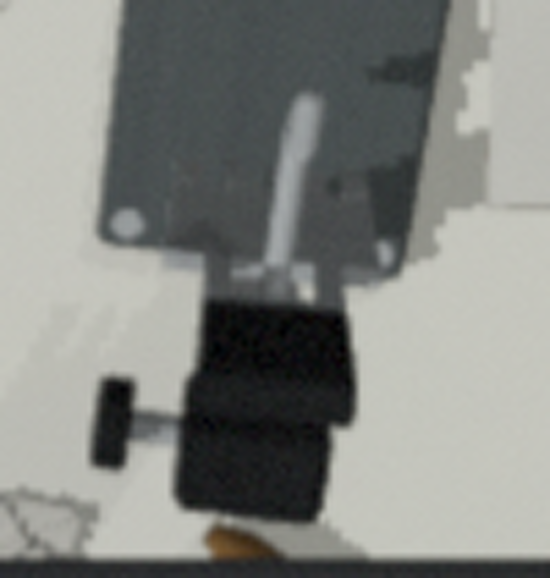

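```bash
python3 - <<'E'
from h import *
z=np.load('w1.npz'); i=camera_info('wrist'); W=cloud(z['d'],i,z['E'])
w=W[200:300,250:320].reshape(-1,3); w=w[~np.isnan(w[:,0])]
f=lambda m:w[m]
q=f((w[:,2]>.150)&(w[:,2]<.156)&(w[:,1]<-.352)); r=cv2.minAreaRect((q[:,:2]*1000).astype(np.float32)); print('head',len(q),r,q.mean(0))
h=f((w[:,2]>.125)&(w[:,2]<.165)&(w[:,1]>-.329)&(w[:,0]<.52)&(w[:,0]>.48))
l=cv2.fitLine((h[:,:2]*1000).astype(np.float32),cv2.DIST_HUBER,0,.01,.01).ravel(); print('hook line',l, np.degrees(np.arctan2(l[1],l[0])))
d=np.array(l[:2])*np.sign(l[1]); o=np.array(l[2:])
s=(h[:,:2]*1000-o)@d; n=(h[:,:2]*1000-o)@np.array([-d[1],d[0]])
print('org',o,d)
for a in np.arange(s.min(),s.max()+2,2):
    m=(s>=a)&(s<a+2)
    if m.sum(): print(round(a,1),m.sum(),'z',h[m,2].min().round(4),h[m,2].max().round(4),'n',n[m].min().round(1),n[m].max().round(1))
hc=np.array(r[0]); print('head s,n',(hc-o)@d,(hc-o)@np.array([-d[1],d[0]]))
g=np.array([487.6,-339.5]); print('tab s,n',(g-o)@d,(g-o)@np.array([-d[1],d[0]]))
b=f((w[:,2]>.008)&(w[:,2]<.016))
E
```

```text
head 405 ((477.70635986328125, -370.626220703125), (20.311220169067383, 30.327838897705078), 72.7073745727539) [ 0.47785319 -0.37036116  0.15148827]
hook line [ 3.0152121e-01  9.5345944e-01  4.9672827e+02 -3.0916531e+02] 72.45101
org [ 496.72827 -309.1653 ] [0.3015212  0.95345944]
-21.2 8 z 0.1361 0.1383 n -1.9 2.5
-19.2 7 z 0.1353 0.1384 n -3.0 1.7
-17.2 10 z 0.1356 0.1382 n -2.6 1.9
-15.2 8 z 0.1356 0.1381 n -2.2 2.2
-13.2 10 z 0.1343 0.1381 n -3.3 2.5
-11.2 9 z 0.1359 0.138 n -3.0 1.7
-9.2 8 z 0.1363 0.138 n -2.5 2.0
-7.2 8 z 0.1356 0.1391 n -2.3 2.3
-5.2 11 z 0.1354 0.1372 n -3.2 2.6
-3.2 8 z 0.1355 0.1388 n -2.9 1.8
-1.2 6 z 0.1357 0.1392 n -2.6 2.0
0.8 2 z 0.1356 0.1362 n 2.2 2.4
2.8 1 z 0.1342 0.1342 n 2.4 2.4
4.8 7 z 0.1362 0.1551 n -2.2 2.7
6.8 11 z 0.1435 0.1564 n -2.9 2.4
8.8 8 z 0.1462 0.1578 n -2.6 2.6
10.8 12 z 0.146 0.1583 n -3.3 2.7
12.8 11 z 0.1558 0.1581 n -2.9 2.3
14.8 8 z 0.1552 0.1588 n -2.7 2.4
16.8 12 z 0.1566 0.1589 n -2.5 2.7
18.8 6 z 0.1554 0.1576 n -2.2 1.0
head s,n -64.3359918994247 -0.3951459219233584
tab s,n -31.675260523024548 -0.44311473557447556
```

The hook points along yaw 72.5°. Its bend is about 58 mm out from the head and its tip top is at z≈0.158. The gauge hangs with yaw ≈ 76° and its tab top at 0.182. I'll move above the tab and re-measure from close by.

Request:
{"name": "jog_arm", "arguments": {"rows": [91,0,0,0,4.5,91,-19,3,0,0,91,-19,3,0,0,91,-18,3,0,0,91,0,0,20,0,91,0,0,22,0,91,0,0,0,0,91,0,0,0,0]}}

```text
time: 4.35
tool_pos: [0.4875, -0.3408, 0.2135]
tool_rot: [-3.141, -0.0, 1.32]
contact_force: [-0.3, -0.1, -0.0]
opening: 0.0909
```

```bash
cat > hk.py <<'E'
from h import *
# hook frame: origin on table below wire line, s along hook (s=0 at bend), n left, z up
def report(s,W,E,tag=''):
    w=W[~np.isnan(W[...,0])]; w=w[(w[:,2]>.12)&(w[:,2]<.19)]
    T=T_tool(s); t=(w-T[:3,3])@T[:3,:3]   # tool coords
    m=(np.abs(t[:,0])<.13)&(np.abs(t[:,1])<.036); return w[m],t[m]
E
python3 - <<'E'
from hk import *
s=observe(); p,d,i,E=cap('wrist'); W=cloud(d,i,E); print(s['tool_pos'].round(4),np.degrees(s['tool_rot']).round(2),s['contact_force'].round(2))
np.savez('w2.npz',p=p,d=d,E=E)
w,t=report(s,W,E)
for nm,lo,hi in [('tabtop',.1775,.19),('head',.149,.157)]:
    m=(w[:,2]>lo)&(w[:,2]<hi)&((t[:,0]<-.018)|(nm=='tabtop')); q=t[m]*1000
    if len(q)>5: r=cv2.minAreaRect(q[:,:2].astype(np.float32)); print(nm,len(q),[np.round(k,2) for k in r],'z',w[m,2].mean().round(4))
m=(t[:,0]>.014)&(w[:,2]<.165); q=t[m]*1000; l=cv2.fitLine(q[:,:2].astype(np.float32),cv2.DIST_HUBER,0,.01,.01).ravel(); print('line tool',l,np.degrees(np.arctan2(l[1],l[0])))
for a in range(14,70,3):
    k=(q[:,0]>=a)&(q[:,0]<a+3)
    if k.any(): print(a,k.sum(),'z',w[m][k,2].min().round(4),w[m][k,2].max().round(4),'y',q[k,1].min().round(1),q[k,1].max().round(1))
cv2.imwrite('pics/w2.png',p[120:420,150:420,::-1])
E
```

```text
[ 0.4875 -0.3408  0.2135] [-1.7997e+02 -2.0000e-02  7.5650e+01] [-0.33 -0.09 -0.05]
tabtop 446 [array([ 0.87, -0.14]), array([10.58, 29.94]), np.float64(1.15)] z 0.1801
head 673 [array([-31.43,  -1.87]), array([21.83, 31.08]), np.float64(3.84)] z 0.1513
line tool [ 0.9988365   0.04822484 33.98998     1.4601487 ] 2.7641518
14 18 z 0.1346 0.1388 y -1.8 2.9
17 20 z 0.1346 0.1383 y -1.8 3.8
20 19 z 0.1346 0.1383 y -1.8 3.8
23 23 z 0.1355 0.1379 y -1.8 3.8
26 25 z 0.1347 0.1391 y -1.8 3.8
29 18 z 0.136 0.1389 y -0.8 3.7
32 18 z 0.1356 0.1379 y -0.8 3.7
35 4 z 0.136 0.1369 y -0.8 3.7
38 17 z 0.1528 0.1557 y -0.6 4.4
41 26 z 0.1541 0.1579 y -0.6 4.4
44 24 z 0.1547 0.1576 y -0.6 4.4
47 28 z 0.1549 0.1591 y -0.6 5.2
50 17 z 0.1561 0.1587 y 0.2 5.2
```

Request:
{"name": "jog_arm", "arguments": {"rows": [91,1,0,10,-1,91,0,0,15,0,91,0,0,15,0,91,0,0,15,0,91,0,0,8,0,91,0,0,0,0,60,0,0,0,0,50,0,0,0,0,40,0,0,0,0,36,0,0,0,0,32,0,0,0,0], "grip_force": 5}}

```text
time: 5.5
tool_pos: [0.4881, -0.3389, 0.1507]
tool_rot: [3.141, 0.0, 1.338]
contact_force: [0.2, -0.1, -0.5]
opening: 0.0552
```

Request:
{"name": "jog_arm", "arguments": {"rows": [26,0,0,0,0,26,0,0,0,0,26,0,0,0,0,26,0,0,0,0,26,0,0,0,0], "grip_force": 5}}

```text
time: 6.0
tool_pos: [0.488, -0.3388, 0.1504]
tool_rot: [3.142, -0.0, 1.338]
contact_force: [0.7, -0.4, -0.1]
opening: 0.0266
```

Request:
{"name": "jog_arm", "arguments": {"rows": [20,0,0,0,0,20,0,0,0,0,20,0,0,0,0], "grip_force": 5}}

```text
time: 6.3
tool_pos: [0.488, -0.3388, 0.1504]
tool_rot: [3.142, -0.0, 1.338]
contact_force: [-0.4, -0.2, 0.1]
opening: 0.02
```

```bash
python3 - <<'E'
from hk import *
s=observe(); p,d,i,E=cap('wrist'); W=cloud(d,i,E); print(s['opening'],s['contact_force'].round(2))
np.savez('w3.npz',p=p,d=d,E=E)
cv2.imwrite('pics/w3.png',cv2.resize(p[150:420,180:400,::-1],None,fx=2.5,fy=2.2))
E
```

```text
0.019965217804063858 [-0.38 -0.17  0.13]
```

View pics/w3.png

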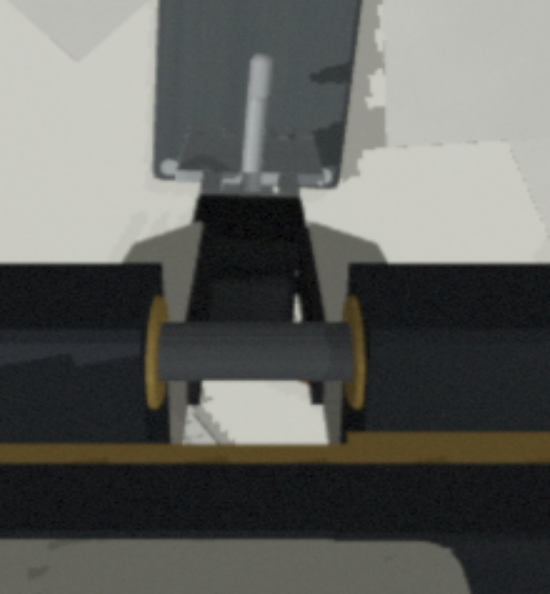

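The picture shows the wire at (260,60)-(255,185) and the gauge plate and tab just below it, between the fingers. The reported opening of 20 mm doesn't fit a 30 mm tab, so I'll check with depth.

```bash
python3 - <<'E'
from hk import *
s=observe(); z=np.load('w3.npz'); i=camera_info('wrist'); W=cloud(z['d'],i,z['E'])
T=T_tool(s); t=(W-T[:3,3])@T[:3,:3]*1000
for v in range(212,330,6):
    print(v,' '.join(f"{t[v,u,0]:.0f},{t[v,u,1]:.0f},{W[v,u,2]*1000:.0f}" for u in range(240,325,5)))
E
```

```text
212 -22,-48,1 -19,-41,11 -18,-35,13 2,-23,80 2,-18,81 2,-14,79 1,-9,77 1,-5,77 19,0,137 19,4,137 1,9,75 1,14,75 0,19,73 0,24,74 -19,34,12 -19,40,12 -22,48,1
218 -30,-49,-1 -26,-41,12 -26,-35,12 2,-21,97 2,-17,97 2,-13,96 1,-9,95 1,-4,96 15,0,137 1,5,95 1,9,93 1,13,93 0,18,93 0,22,92 -26,35,13 -26,41,11 -30,48,-1
224 -37,-49,1 -33,-42,12 -33,-35,14 2,-20,113 2,-16,113 1,-12,111 2,-8,112 1,-4,111 11,0,138 1,4,111 1,9,110 1,13,110 1,17,110 1,21,109 -34,35,11 -34,41,10 -38,48,-0
230 -45,-49,1 -41,-42,12 -1,-24,120 -1,-20,120 -1,-16,120 1,-11,125 -1,-8,120 -1,-4,120 5,0,137 -1,4,120 -1,8,119 1,12,125 -1,16,120 -1,20,120 -40,35,13 -42,41,9 -45,49,0
236 -53,-50,1 -53,-44,1 -53,-37,1 -53,-31,0 2,-14,140 2,-11,139 2,-7,139 -25,-5,72 1,0,138 -26,5,69 -53,12,-0 1,12,137 -53,24,1 -53,30,1 -53,37,-0 -54,43,-1 -53,49,0
242 -61,-50,-0 -61,-44,-0 -61,-38,1 -61,-31,1 4,-13,156 4,-10,156 4,-6,155 4,-3,156 3,1,155 4,4,155 3,7,155 3,11,153 2,14,152 -61,31,-0 -61,37,-0 -61,43,1 -61,49,1
248 -70,-51,-1 -69,-44,0 -69,-38,1 -69,-32,-0 4,-12,166 4,-9,167 4,-6,166 3,-3,165 3,1,165 3,4,165 4,7,165 3,10,165 3,1
[... 1593 characters left out ...]
265 30,13,265
308 31,-10,269 29,-9,266 29,-8,266 28,-6,265 29,-5,266 28,-3,265 29,-2,266 29,-0,266 29,1,266 28,3,266 28,4,266 28,6,265 29,7,266 28,9,265 29,10,266 28,12,265 28,13,265
314 29,-10,270 26,-9,266 27,-8,266 27,-6,267 27,-5,267 27,-3,266 27,-2,267 27,-0,266 27,1,267 27,3,267 28,4,267 27,6,267 27,7,266 27,9,267 27,10,266 27,12,267 27,13,267
320 28,-10,270 25,-9,267 25,-8,267 24,-6,266 25,-5,267 25,-3,266 25,-2,266 25,-0,267 24,1,266 25,3,267 25,4,267 25,6,266 24,7,266 25,9,266 24,10,266 24,12,266 25,13,267
326 26,-10,271 20,-10,263 5,-11,244 -5,-10,231 -10,-8,225 -185,-21,1 -185,-14,0 -186,-8,-0 -185,-1,0 -185,6,0 -185,13,0 -185,20,1 -185,27,0 -6,12,229 -3,14,233 10,14,250 23,13,267
```

Depth shows the finger ends at z≈0.185 while the TCP reads 0.150. So the fingers end about 35 mm short of the stated TCP, and they closed above the tab. I'll open, go down 33 mm and close again.

Request:
{"name": "jog_arm", "arguments": {"rows": [70,0,0,0,0,70,0,0,0,0,70,0,0,0,0,70,0,0,0,0,70,0,0,6,0,70,0,0,6,0,70,0,0,6,0,70,0,0,5,0,70,0,0,5,0,70,0,0,5,0]}}

```text
time: 7.35
tool_pos: [0.488, -0.3388, 0.1169]
tool_rot: [-3.141, -0.0, 1.338]
contact_force: [-0.3, 0.2, 0.2]
opening: 0.0699
```

Request:
{"name": "jog_arm", "arguments": {"rows": [50,0,0,0,0,40,0,0,0,0,34,0,0,0,0,27,0,0,0,0,27,0,0,0,0,27,0,0,0,0,27,0,0,0,0,27,0,0,0,0,27,0,0,0,0,27,0,0,0,0], "grip_force": 5}}

```text
time: 8.35
tool_pos: [0.488, -0.3388, 0.1174]
tool_rot: [3.142, -0.0, 1.338]
contact_force: [-0.1, 0.5, 0.5]
opening: 0.0299
```

```bash
cat > st.py <<'E'
from hk import *
# tool-frame hook/gauge geometry: prints front face profile of the gauge (x vs z) seen by wrist camera
def prof(save=None):
    s=observe(); p,d,i,E=cap('wrist'); W=cloud(d,i,E); T=T_tool(s)
    if save: np.savez(save+'.npz',p=p,d=d,E=E)
    t=((W-T[:3,3])@T[:3,:3]*1000); z=W[...,2]*1000
    print('pos',s['tool_pos'].round(4),'yaw',np.degrees(s['tool_rot'][2]).round(2),'F',s['contact_force'].round(2),'op',s['opening'].round(4),'t',s['time'].round(2))
    for v in range(130,300,6):
        l=[]
        for u in range(180,386):
            x,y=t[v,u,:2]
            if not np.isnan(x) and 25<z[v,u]<230 and abs(x)<75 and abs(y)<26: l.append((u,x,y,z[v,u]))
        if l:
            l=np.array(l)
            f=lambda q:f"{len(q)}: x{np.median(q[:,1]):.0f} z{np.median(q[:,3]):.0f} y[{q[:,2].min():.0f},{q[:,2].max():.0f}]" if len(q) else '-'
            print(v,'ctr',f(l[np.abs(l[:,2])<3.5]),'| side',f(l[(np.abs(l[:,2])>=5)&(np.abs(l[:,2])<12)]),'| far',f(l[np.abs(l[:,2])>=16]))
E
python3 -c "
from st import *
prof('w4')"
```

```text
Traceback (most recent call last):
  File "st.py", line 7, in prof
    print('pos',s['tool_pos'].round(4),'yaw',np.degrees(s['tool_rot'][2]).round(2),'F',s['contact_force'].round(2),'op',s['opening'].round(4),'t',s['time'].round(2))
                                                                                                                        ^^^^^^^^^^^^^^^^^^
AttributeError: 'float' object has no attribute 'round'
```

Request:
{"name": "jog_arm", "arguments": {"rows": [27,0,0,-1,0,27,0,0,-2,0,27,0,0,-2,1,27,0,0,-1,1,27,0,0,0,1,27,0,0,0,1.2,27,0,0,0,0,27,0,0,0,0]}}

```text
time: 9.2
tool_pos: [0.488, -0.3388, 0.1233]
tool_rot: [-3.141, -0.0, 1.265]
contact_force: [0.0, -0.2, -0.9]
opening: 0.0303
```

```bash
sed -i "s/s\['opening'\].round(4),'t',s\['time'\].round(2)/round(s['opening'],4),'t',round(s['time'],2)/" st.py; python3 -c "
from st import *
prof('w4')"
cat > plan.py <<'E'
import numpy as np
# section in hook plane, mm: bend (0,135), z up. gauge: pivot at gauge z=ZP
B=np.array([0,135.]);TIP=B+24*np.array([.5,np.sqrt(3)/2]);BE=TIP+9*np.array([np.cos(np.radians(195)),np.sin(np.radians(195))])
def seg(a,b): return a+(b-a)*np.linspace(0,1,40)[:,None]
wire=np.vstack([seg(np.array([-58,135.]),B),seg(B,TIP),seg(TIP,BE)])
def sd(P,x0,x1,z0,z1):
    dx=np.maximum(x0-P[:,0],P[:,0]-x1);dz=np.maximum(z0-P[:,1],P[:,1]-z1)
    return np.minimum(np.maximum(dx,dz),0)+np.hypot(np.maximum(dx,0),np.maximum(dz,0))
def clr(g,th,ZP=112):  # clearance (lower plate, bar+tab) ; g=pivot (s,z)
    c,s=np.cos(th),np.sin(th); d=wire-g
    P=np.stack([d[:,0]*c+d[:,1]*s, -d[:,0]*s+d[:,1]*c+ZP],1)
    lo=sd(P,-2.5,2.5,0,62).min()-3; hi=min(sd(P,-2.5,2.5,80,90).min(),sd(P,-5,5,89,123).min())-3
    return lo,hi
E
python3 - <<'E'
from plan import *
ths=np.radians(np.arange(0,76,1.))
print('theta_min by lower plate / clearance of bar; rows gz')
S=range(-34,6,4)
print('gz\\s',*S)
for gz in range(170,200,2):
    r=[]
    for gs in S:
        for th in ths:
            lo,hi=clr(np.array([gs,gz]),th)
            if lo>=-.05: break
        else: r.append('--');continue
        r.append(f"{np.degrees(th):.0f}/{hi:.0f}")
    print(gz,*[f'{k:>7}' for k in r])
# escape check: fixed tilt, feasible region clearance
E
```

```text
pos [ 0.488  -0.3388  0.1233] yaw 72.46 F [ 0.   -0.19 -0.93] op 0.0303 t 9.2
184 ctr 9: x49 z157 y[-2,2] | side - | far -
190 ctr 11: x46 z157 y[-3,2] | side - | far -
196 ctr 10: x43 z157 y[-2,2] | side - | far -
202 ctr 10: x39 z155 y[-3,2] | side - | far -
208 ctr 9: x30 z137 y[-2,3] | side - | far -
214 ctr 9: x26 z137 y[-2,3] | side - | far -
220 ctr 9: x22 z137 y[-2,3] | side 10: x1 z74 y[-10,11] | far 18: x1 z74 y[-23,24]
226 ctr 9: x18 z137 y[-3,3] | side 18: x1 z89 y[-12,12] | far 18: x1 z89 y[-22,25]
232 ctr 10: x14 z137 y[-3,3] | side 19: x2 z103 y[-12,12] | far 20: x1 z103 y[-23,24]
238 ctr 10: x10 z137 y[-3,3] | side 18: x1 z115 y[-12,11] | far 21: x1 z115 y[-22,24]
244 ctr 10: x6 z138 y[-3,3] | side 20: x1 z126 y[-12,12] | far 22: x1 z125 y[-22,25]
250 ctr 9: x2 z137 y[-3,3] | side 23: x-25 z78 y[-12,12] | far 4: x10 z156 y[-17,20]
256 ctr 11: x2 z146 y[-3,3] | side 23: x1 z145 y[-12,12] | far 34: x10 z164 y[-25,26]
262 ctr 12: x4 z159 y[-3,3] | side 25: x4 z159 y[-12,12] | far 39: x10 z171 y[-26,26]
268 ctr 12: x4 z166 y[-3,3] | side 26: x4 z166 y[-12,12] | far 41: x1
[... 1014 characters left out ...]
 0/7     0/4    0/-0    0/-4
184   65/14   63/12    58/9    42/5    33/2    26/0   20/-2   14/-3    9/-4    4/-5
186   63/16   61/13   58/11    45/6    35/4    27/2    21/0   16/-1   10/-2    6/-3
188   61/17   59/14   56/12    49/9    37/6    30/4    23/2    17/1   12/-0    7/-1
190   59/18   57/16   55/14   51/11    40/8    32/5    25/4    19/3    13/2     8/1
192   58/20   55/17   53/15   50/13   43/10    34/8    27/6    20/5    15/4    10/2
194   56/21   54/19   51/16   48/15   44/12   36/10    29/8    22/7    16/5    11/4
196   54/22   52/20   50/18   47/16   43/14   39/12   31/10    24/9    18/7    13/6
198   53/24   51/22   48/19   45/18   42/16   38/14   33/12   26/11    20/9    14/8
```

The gauge is held and lifted 6 mm, with the wire free in its slot. The tool cannot tilt, so I plan to pivot the gauge in the pads by pressing it against the fixed clamp head, which puts no load on the wire. Then I'll lock the grip and slide the gauge over the barb. Next I'll compute which tilt gives a clear escape path.

```bash
cat > esc.py <<'E'
from plan import *
import heapq
def widest(th,ZP,gs0,gz0,gs1=45,step=1.0):
    S=np.arange(-75,50,step);Z=np.arange(140,215,step)
    C=np.array([[min(clr(np.array([a,b]),th,ZP)) for b in Z] for a in S])
    k0=(int(round((gs0+75)/step)),int(round((gz0-140)/step)))
    best={k0:C[k0]};pr={};h=[(-C[k0],k0)];done=set()
    while h:
        c,k=heapq.heappop(h)
        if k in done: continue
        done.add(k)
        if S[k[0]]>=gs1: break
        for da in(-1,0,1):
            for db in(-1,0,1):
                n=(k[0]+da,k[1]+db)
                if 0<=n[0]<len(S) and 0<=n[1]<len(Z) and n not in done:
                    v=min(-c,C[n])
                    if v>best.get(n,-99): best[n]=v;pr[n]=k;heapq.heappush(h,(-v,n))
    path=[k]
    while k!=k0: k=pr[k];path.append(k)
    return -c,[(S[a],Z[b],round(C[a,b],1)) for a,b in path[::-1]]
if __name__=='__main__':
    for d in (35,40,45,50,55,60):
        th=np.radians(d); ZP=114.5
        # start: best gz at gs=-60
        zz=np.arange(150,185,1.); c=[min(clr(np.array([-60.,b]),th,ZP)) for b in zz]; j=int(np.argmax(c))
        w,p=widest(th,ZP,-60,zz[j]); print(d,'gz0',zz[j],'start clr',round(c[j],2),'widest',round(w,2))
        if d in(45,55): print([q for q in p if q[0]>-45 and q[0]<30][::3])
E
python3 esc.py
```

```text
35 gz0 171.0 start clr 2.59 widest 0.61
40 gz0 168.0 start clr 1.98 widest 1.21
45 gz0 166.0 start clr 1.36 widest 1.36
[(np.float64(-44.0), np.float64(166.0), np.float64(1.4)), (np.float64(-41.0), np.float64(166.0), np.float64(1.4)), (np.float64(-38.0), np.float64(166.0), np.float64(1.4)), (np.float64(-35.0), np.float64(168.0), np.float64(1.4)), (np.float64(-32.0), np.float64(171.0), np.float64(1.4)), (np.float64(-30.0), np.float64(174.0), np.float64(1.6)), (np.float64(-28.0), np.float64(177.0), np.float64(1.8)), (np.float64(-26.0), np.float64(180.0), np.float64(2.0)), (np.float64(-23.0), np.float64(183.0), np.float64(2.0)), (np.float64(-20.0), np.float64(184.0), np.float64(1.4)), (np.float64(-17.0), np.float64(185.0), np.float64(1.6)), (np.float64(-14.0), np.float64(186.0), np.float64(1.8)), (np.float64(-11.0), np.float64(187.0), np.float64(2.1)), (np.float64(-8.0), np.float64(186.0), np.float64(1.8)), (np.float64(-5.0), np.float64(183.0), np.float64(1.7)), (np.float64(-2.0), np.float64(182.0), np.float64(1.7)), (np.float64(1.0), np.float64(181.0), np.float64(2.1)), (np.float64(4.0
[... 2157 characters left out ...]
8.0), np.float64(162.0), np.float64(0.5)), (np.float64(21.0), np.float64(160.0), np.float64(0.6)), (np.float64(24.0), np.float64(158.0), np.float64(0.7)), (np.float64(25.0), np.float64(155.0), np.float64(0.2)), (np.float64(24.0), np.float64(152.0), np.float64(0.4)), (np.float64(22.0), np.float64(149.0), np.float64(0.2)), (np.float64(21.0), np.float64(146.0), np.float64(0.8)), (np.float64(19.0), np.float64(143.0), np.float64(0.6)), (np.float64(19.0), np.float64(140.0), np.float64(2.1)), (np.float64(22.0), np.float64(140.0), np.float64(4.6)), (np.float64(25.0), np.float64(140.0), np.float64(7.3)), (np.float64(28.0), np.float64(140.0), np.float64(9.8))]
60 gz0 157.0 start clr -0.91 widest -0.91
```

Request:
{"name": "jog_arm", "arguments": {"rows": [27,0,0,2,0,27,0,0,2,0,27,0,0,2,0,27,0,0,0.3,0,45,0,0,0,0,45,0,0,0,0,45,0,0,0,0,45,0,0,-5,0,45,0,0,-5,0,45,0,0,-5,0,45,0,0,0,0,36,0,0,0,0,27,0,0,0,0,27,0,0,0,0,27,0,0,0,0,27,0,0,0,0,27,0,0,0,0], "grip_force": 12}}

```text
time: 10.95
tool_pos: [0.4879, -0.3387, 0.1319]
tool_rot: [-3.141, -0.0, 1.265]
contact_force: [-0.1, -0.2, -1.0]
opening: 0.0301
```

Request:
{"name": "jog_arm", "arguments": {"rows": [27,0,0,-1,0,27,0,0,-2,0,27,0,0,-2,0,27,0,0,-1,0,27,0,0,0,0]}}

```text
time: 11.45
tool_pos: [0.4881, -0.3389, 0.1384]
tool_rot: [3.141, 0.0, 1.265]
contact_force: [-0.6, -0.1, -0.8]
opening: 0.0301
```

```bash
python3 -c "
from st import *
prof('w5')"
```

```text
pos [ 0.4881 -0.3389  0.1384] yaw 72.46 F [-0.57 -0.1  -0.77] op 0.0301 t 11.45
178 ctr 7: x50 z157 y[-2,1] | side - | far -
184 ctr 10: x47 z158 y[-3,3] | side - | far -
190 ctr 10: x43 z157 y[-3,3] | side - | far -
196 ctr 10: x39 z155 y[-3,3] | side - | far -
202 ctr 9: x30 z138 y[-3,3] | side - | far -
208 ctr 9: x26 z137 y[-3,3] | side - | far -
214 ctr 9: x22 z138 y[-3,3] | side 9: x1 z72 y[-9,12] | far 15: x2 z72 y[-22,26]
220 ctr 9: x17 z137 y[-3,3] | side 16: x2 z90 y[-12,11] | far 17: x1 z89 y[-21,25]
226 ctr 9: x13 z137 y[-3,3] | side 18: x2 z105 y[-12,12] | far 18: x2 z105 y[-21,25]
232 ctr 10: x9 z137 y[-3,3] | side 19: x2 z118 y[-12,12] | far 20: x1 z118 y[-22,25]
238 ctr 10: x4 z137 y[-3,3] | side 19: x0 z127 y[-12,11] | far 21: x-0 z126 y[-22,26]
244 ctr 9: x-1 z136 y[-3,3] | side 21: x-25 z80 y[-12,12] | far 1: x1 z141 y[16,16]
250 ctr 11: x4 z157 y[-3,3] | side 23: x4 z157 y[-12,11] | far 4: x10 z171 y[-17,20]
256 ctr 11: x4 z166 y[-3,3] | side 22: x4 z166 y[-11,12] | far 34: x10 z179 y[-25,26]
262 ctr 12: x4 z174 y[-3,3] | side 25: x4 z174 y[-12,12] | far 40: x10 z187 y[-26,26]
268 ctr 12: x4 z182 y[-3,3] | side 26: x4 z181 y[-12,12] | far 41: x10 z193 y[-26,26]
274 ctr 13: x3 z187 y[-3,3] | side 26: x3 z187 y[-12,12] | far 39: x10 z199 y[-24,25]
280 ctr 13: x-0 z187 y[-3,3] | side 26: x-0 z187 y[-12,12] | far 39: x10 z205 y[-22,26]
286 ctr 12: x-4 z187 y[-3,3] | side 26: x-4 z187 y[-12,12] | far 37: x10 z211 y[-21,25]
292 ctr 10: x-30 z152 y[-3,3] | side 19: x-30 z152 y[-12,12] | far 34: x10 z215 y[-20,23]
```

```bash
python3 -c "
from h import *
z=np.load('w1.npz'); W=cloud(z['d'],camera_info('wrist'),z['E'])
k=W[262:282,250:262].reshape(-1,3); k=k[k[:,2]>.05]; print('knob z max',k[:,2].max(), k.mean(0), len(k))"
```

```text
knob z max 0.14564390856356485 [ 0.45084818 -0.35959555  0.14064831] 138
```

Request:
{"name": "jog_arm", "arguments": {"rows": [27,-5,0,0,0,27,-6,0,0,0,27,-6,0,0,0,27,-1,0,0,0,27,-1,0,0,0,27,-1,0,0.3,0,27,-1,0,0.4,0,27,-1,0,0.4,0,27,-1,0,0.4,0,27,0,0,0,0]}}

```text
time: 12.5
tool_pos: [0.4813, -0.3605, 0.1371]
tool_rot: [3.141, -0.0, 1.265]
contact_force: [0.1, 3.8, 4.8]
opening: 0.03
```

```bash
python3 -c "
from st import *
prof('w6')" | cut -c1-75
```

```text
pos [ 0.4813 -0.3605  0.1371] yaw 72.48 F [0.09 3.75 4.83] op 0.03 t 12.5
142 ctr 11: x71 z157 y[-3,2] | side - | far -
148 ctr 11: x67 z158 y[-3,2] | side - | far -
154 ctr 10: x64 z156 y[-3,2] | side - | far -
160 ctr 10: x60 z155 y[-3,3] | side - | far -
166 ctr 10: x54 z137 y[-3,3] | side - | far -
172 ctr 9: x50 z137 y[-3,3] | side - | far -
178 ctr 9: x47 z138 y[-3,3] | side - | far -
184 ctr 9: x43 z137 y[-3,3] | side - | far -
190 ctr 9: x39 z137 y[-3,3] | side - | far -
196 ctr 9: x35 z137 y[-3,3] | side - | far -
202 ctr 8: x30 z137 y[-3,2] | side 9: x12 z68 y[-9,12] | far 16: x12 z68 y[
208 ctr 9: x26 z137 y[-3,3] | side 16: x11 z83 y[-12,11] | far 18: x11 z83 
214 ctr 9: x22 z138 y[-3,3] | side 18: x9 z97 y[-12,12] | far 18: x10 z97 y
220 ctr 9: x18 z137 y[-3,3] | side 18: x8 z108 y[-11,11] | far 20: x8 z109 
226 ctr 10: x13 z137 y[-3,3] | side 18: x7 z120 y[-12,12] | far 21: x7 z120
232 ctr 10: x9 z137 y[-3,3] | side 20: x5 z127 y[-12,12] | far 22: x5 z125 
238 ctr 10: x4 z136 y[-3,3] | side 21: x-2 z120 y[-12,12] | far 1: x6 z140 
244 ctr 11: x5 z148 y[-3,3] | side 22: x5 z148 y[-12,12] | far -
250 ctr 11: x6 z161 y[-3,3] | side 23: x6 z161 y[-12,12] | far 5: x10 z170 
256 ctr 12: x5 z168 y[-3,3] | side 24: x6 z168 y[-12,12] | far 34: x10 z178
262 ctr 12: x5 z174 y[-3,3] | side 24: x5 z174 y[-12,12] | far 39: x10 z186
268 ctr 12: x4 z180 y[-3,3] | side 26: x4 z180 y[-12,12] | far 42: x10 z192
274 ctr 13: x3 z186 y[-3,3] | side 26: x3 z186 y[-11,12] | far 39: x10 z198
280 ctr 13: x-0 z186 y[-3,3] | side 26: x-0 z186 y[-11,12] | far 37: x10 z2
286 ctr 13: x-4 z186 y[-3,3] | side 26: x-4 z186 y[-12,12] | far 36: x10 z2
292 ctr - | side - | far 34: x10 z214 y[-20,23]
```

The tilt is growing (about 7°), but the tab's lower rear corner is catching on the head's top edge. I'll raise it 2 mm, push on, then back off and lower to shift the contact onto the tab.

Request:
{"name": "jog_arm", "arguments": {"rows": [27,0,0,-1,0,27,0,0,-1,0,27,-1,0,0,0,27,-1,0,0,0,27,-1,0,0.2,0,27,-1,0,0.2,0,27,-1,0,0.2,0,27,-1,0,0.3,0,27,-1,0,0.3,0,27,-1,0,0.3,0,27,2,0,0,0,27,2,0,0,0,27,2,0,0,0,27,0,0,1.5,0,27,0,0,1.5,0,27,0,0,0.5,0]}}

```text
time: 14.15
tool_pos: [0.4804, -0.3627, 0.1333]
tool_rot: [-3.141, -0.0, 1.265]
contact_force: [0.8, 0.8, -1.3]
opening: 0.0299
```

```bash
python3 -c "
from st import *
prof('w7')" | cut -c1-75 | sed -n '1,4p;8,40p'
```

```text
pos [ 0.4804 -0.3627  0.1333] yaw 72.46 F [ 0.82  0.83 -1.28] op 0.0299 t 1
136 ctr 10: x74 z157 y[-3,2] | side - | far -
142 ctr 10: x71 z158 y[-3,2] | side - | far -
148 ctr 10: x68 z157 y[-3,2] | side - | far -
172 ctr 9: x51 z137 y[-3,3] | side 8: x40 z71 y[-9,11] | far 15: x40 z71 y[
178 ctr 9: x47 z137 y[-3,3] | side 10: x37 z80 y[-10,12] | far 17: x37 z80 
184 ctr 9: x43 z137 y[-3,3] | side 17: x34 z89 y[-12,12] | far 19: x34 z90 
190 ctr 9: x39 z137 y[-3,3] | side 18: x31 z98 y[-11,11] | far 20: x31 z98 
196 ctr 10: x36 z137 y[-3,3] | side 18: x28 z106 y[-12,12] | far 21: x28 z1
202 ctr 10: x31 z137 y[-3,3] | side 18: x25 z113 y[-11,12] | far 21: x25 z1
208 ctr 10: x27 z137 y[-3,3] | side 19: x23 z120 y[-12,11] | far 23: x23 z1
214 ctr 10: x23 z137 y[-3,3] | side 20: x20 z125 y[-11,12] | far 21: x19 z1
220 ctr 9: x19 z137 y[-3,3] | side 21: x0 z80 y[-12,11] | far 1: x18 z133 y
226 ctr 9: x15 z138 y[-3,3] | side 23: x0 z95 y[-12,12] | far -
232 ctr 11: x14 z145 y[-3,3] | side 22: x14 z145 y[-12,12] | far 1: x13 z14
238 ctr 11: x13 z154 y[-3,3] | side 23: x13 z154 y[-12,12] | far -
244 ctr 12: x11 z159 y[-3,3] | side 23: x11 z159 y[-12,12] | far -
250 ctr 12: x9 z164 y[-3,3] | side 24: x9 z164 y[-12,12] | far 7: x10 z166 
256 ctr 12: x8 z169 y[-3,3] | side 24: x8 z169 y[-12,12] | far 35: x10 z174
262 ctr 12: x6 z173 y[-3,3] | side 24: x6 z173 y[-12,12] | far 41: x10 z182
268 ctr 12: x5 z177 y[-3,3] | side 26: x5 z178 y[-12,12] | far 41: x10 z188
274 ctr 13: x3 z181 y[-3,3] | side 26: x3 z181 y[-12,12] | far 39: x10 z194
280 ctr 12: x-0 z182 y[-3,3] | side 26: x-0 z182 y[-12,12] | far 38: x10 z2
286 ctr 12: x-5 z180 y[-3,3] | side 26: x-5 z180 y[-12,12] | far 37: x10 z2
292 ctr - | side - | far 34: x10 z210 y[-20,24]
```

```bash
cat > est.py <<'E'
from hk import *
# gauge section pose in tool frame (mm): tilt, and points along gauge; wire/bend in tool x
def est(file=None,quiet=False):
    if file: z=np.load(file+'.npz'); d,E=z['d'],z['E']; s=None; i=camera_info('wrist'); T=E@np.linalg.inv(np.array(i['tool_from_camera']))
    else:
        s=observe(); p,d,i,E=cap('wrist'); T=T_tool(s); np.savez('last.npz',p=p,d=d,E=E)
    W=cloud(d,i,E); t=(W-T[:3,3])@T[:3,:3]*1000; x,y,z=t[...,0],t[...,1],W[...,2]*1000
    roi=np.zeros(x.shape,bool); roi[120:300,200:370]=True
    # plate front face: robust line through |y| in 11..22 (beside slot), z 30..128
    m=roi&(np.abs(y-1)>10)&(np.abs(y-1)<21)&(z>25)&(z<128)&(x>-15)&(x<75)
    q=np.stack([z[m],x[m]],1).astype(np.float32); l=cv2.fitLine(q,cv2.DIST_HUBER,0,.01,.01).ravel()
    for _ in range(3):
        r=np.abs((q[:,0]-l[2])*l[1]-(q[:,1]-l[3])*l[0]); l=cv2.fitLine(q[r<3],cv2.DIST_HUBER,0,.01,.01).ravel()
    th=-np.arctan(l[1]/l[0]); c,sn=np.cos(th),np.sin(th)
    # gauge coords: along a (up), normal n, relative to line point
    P0=np.array([l[3],l[2]])  # x,z on front face
    a=-(x-P0[0])*sn+(z-P0[1])*c; n=(x-P0[0])*c+(z-P0[1])*sn
    on=roi&(np.abs(n)<1.8)&(np.abs(y-1)<22)
    full=on&(np.abs(y-1)>4.5)&(np.abs(y-1)<7.5)
    aa=np.sort(a[full&(np.abs(a)<110)]); g=np.diff(aa); k=int(np.argmax(g))
    lo,hi=aa[k],aa[k+1]       # lower plate top edge, bar bottom edge
    tabm=roi&(np.abs(n-2.5)<1.5)&(np.abs(y-1)<10)&(a>hi); at=a[tabm].max() if tabm.any() else np.nan
    mid=(lo+hi)/2; C=P0+mid*np.array([-sn,c])-2.5*np.array([c,sn])   # slot middle, centre plane
    h=roi&(np.abs(y)<3.5)&(z>152)&(z<161)&(x>C[0]+8); tip=np.percentile(x[h],98) if h.sum()>5 else np.nan; ins=np.percentile(x[h],3) if h.sum()>5 else np.nan
    hy=np.median(y[roi&(z>134)&(z<139)&(np.abs(y)<8)&(x>C[0]+5)])
    pv=T[2,3]*1000+40
    print(f"t{'' if s is None else round(s['time'],2)} TCP {np.round(T[:3,3]*1000,1)} F {'' if s is None else s['contact_force'].round(1)} tilt {np.degrees(th):.1f} slotgap {hi-lo:.1f} slotmid x{C[0]:.1f} z{C[1]:.1f} tabtop-mid {at-mid:.1f} | tip end x{tip:.1f} barb end x{ins:.1f} tipz {z[h].max() if h.any() else 0:.1f} wire y {hy:.1f}")
    return th,C,tip,ins
if __name__=='__main__':
    import sys; est(sys.argv[1] if len(sys.argv)>1 else None)
E
for f in w5 w6 w7; do python3 est.py $f; done
```

```text
t TCP [ 488.1 -338.9  138.4] F  tilt 0.1 slotgap 53.0 slotmid x-1.0 z38.9 tabtop-mid 149.2 | tip end x50.2 barb end x37.2 tipz 159.7 wire y -0.1
t TCP [ 481.3 -360.5  137.1] F  tilt 5.4 slotgap 52.5 slotmid x12.4 z38.8 tabtop-mid 149.1 | tip end x72.7 barb end x59.6 tipz 159.5 wire y -0.0
t TCP [ 480.4 -362.7  133.3] F  tilt 19.9 slotgap 57.3 slotmid x49.3 z38.6 tabtop-mid 153.0 | tip end x75.0 barb end x61.9 tipz 159.9 wire y 0.0
```

```bash
sed -i 's/aa=np.sort(a\[full&(np.abs(a)<110)\])/aa=np.sort(a[full\&(z>100)\&(z<165)])/' est.py; for f in w5 w6 w7; do python3 est.py $f; done
```

```text
t TCP [ 488.1 -338.9  138.4] F  tilt 0.1 slotgap 19.3 slotmid x-1.1 z136.7 tabtop-mid 51.4 | tip end x50.2 barb end x37.2 tipz 159.7 wire y -0.1
t TCP [ 481.3 -360.5  137.1] F  tilt 5.4 slotgap 17.5 slotmid x3.3 z134.9 tabtop-mid 52.6 | tip end x72.7 barb end x59.6 tipz 159.5 wire y -0.1
t TCP [ 480.4 -362.7  133.3] F  tilt 19.9 slotgap 18.0 slotmid x14.9 z133.5 tabtop-mid 52.0 | tip end x75.0 barb end x61.9 tipz 159.9 wire y -0.0
```

Request:
{"name": "jog_arm", "arguments": {"rows": [27,-1,0,0.8,0,27,-1,0,1,0,27,-1,0,1.2,0,27,-1,0,1.5,0,27,-1,0,1.5,0,27,0,0,0,0]}}

```text
time: 14.8
tool_pos: [0.4797, -0.3671, 0.1284]
tool_rot: [3.14, -0.001, 1.265]
contact_force: [1.0, 3.5, 4.6]
opening: 0.03
```

```bash
python3 est.py
```

```text
t14.8 TCP [ 479.7 -367.1  128.4] F [1.  3.5 4.6] tilt 29.0 slotgap 18.3 slotmid x22.4 z131.7 tabtop-mid 52.2 | tip end x79.3 barb end x66.3 tipz 159.5 wire y -0.6
```

Request:
{"name": "jog_arm", "arguments": {"rows": [27,0,0,-1,0,27,-1,0,0,0,27,-1,0,0,0,27,-1,0,0.3,0,27,-1,0,0.3,0,27,0,0,0,0]}}

```text
time: 15.45
tool_pos: [0.4782, -0.3705, 0.1278]
tool_rot: [3.141, -0.002, 1.265]
contact_force: [4.0, 3.9, 1.0]
opening: 0.0297
```

```bash
python3 est.py
```

```text
t15.45 TCP [ 478.2 -370.5  127.8] F [4.  3.9 1. ] tilt 37.2 slotgap 17.9 slotmid x28.6 z134.6 tabtop-mid 51.7 | tip end x82.3 barb end x70.0 tipz 159.8 wire y 0.0
```

Request:
{"name": "jog_arm", "arguments": {"rows": [27,-1,0,0.5,0,27,-1,0,0.7,0,27,-0.7,0,0.5,0,27,0,0,0,0]}}

```text
time: 15.9
tool_pos: [0.4774, -0.3734, 0.1264]
tool_rot: [3.141, -0.001, 1.265]
contact_force: [3.2, 3.9, 2.5]
opening: 0.0297
```

```bash
python3 est.py
```

```text
t15.9 TCP [ 477.4 -373.4  126.4] F [3.2 3.9 2.5] tilt 44.4 slotgap 17.3 slotmid x33.8 z137.1 tabtop-mid 51.5 | tip end x82.3 barb end x73.2 tipz 158.9 wire y 0.1
```

Request:
{"name": "jog_arm", "arguments": {"rows": [24,0,0,0,0,24,1,0,0.3,0,24,1,0,0.6,0,24,1,0,0.6,0,24,2,0,0.3,0,24,3,0,0,0,24,4,0,0,0,24,4,0,0,0,24,4,0,0,0,24,0,0,0,0], "grip_force": 35}}

```text
time: 16.95
tool_pos: [0.4832, -0.3541, 0.1245]
tool_rot: [-3.142, -0.0, 1.265]
contact_force: [-0.5, -0.0, -0.4]
opening: 0.0296
```

```bash
python3 est.py; cp last.npz w8.npz
```

```text
t16.95 TCP [ 483.2 -354.1  124.5] F [-0.5 -0.  -0.4] tilt 43.7 slotgap 17.7 slotmid x33.2 z134.7 tabtop-mid 51.6 | tip end x66.1 barb end x53.2 tipz 159.5 wire y 0.1
```

```bash
cat > path.py <<'E'
from plan import *
import heapq,sys
def plan(th,start,goal,step=.5,lim=(-30,60,120,210)):
    S=np.arange(lim[0],lim[1],step);Z=np.arange(lim[2],lim[3],step)
    C=np.array([[min(clr(np.array([a,b]),th,71)) for b in Z] for a in S])
    ix=lambda p:(int(round((p[0]-lim[0])/step)),int(round((p[1]-lim[2])/step)))
    k0,k1=ix(start),ix(goal);D={k0:0};pr={};h=[(0,k0)];done=set()
    while h:
        c,k=heapq.heappop(h)
        if k in done: continue
        done.add(k)
        if k==k1: break
        for da in(-1,0,1):
            for db in(-1,0,1):
                n=(k[0]+da,k[1]+db)
                if 0<=n[0]<len(S) and 0<=n[1]<len(Z) and n not in done and C[n]>-1:
                    v=c+np.hypot(da,db)*(1+np.exp(-3*(C[n]-1.2))*3)
                    if v<D.get(n,1e9): D[n]=v;pr[n]=k;heapq.heappush(h,(v,n))
    path=[k1];k=k1
    while k!=k0: k=pr[k];path.append(k)
    return [(S[a],Z[b],round(float(C[a,b]),2)) for a,b in path[::-1]]
if __name__=='__main__':
    th,s,z=map(float,sys.argv[1:4])
    p=plan(np.radians(th),(s,z),(30,190)); 
    print('min clr',min(q[2] for q in p)); print(*[f'({a:.1f},{b:.1f}|{c:.1f})' for a,b,c in p[::3]])
E
python3 path.py 43.7 -18.3 134.7
```

```text
min clr 1.29
(-18.5,134.5|1.3) (-17.0,135.0|1.8) (-15.5,135.0|1.8) (-14.0,135.0|1.8) (-12.5,135.0|1.8) (-11.0,135.0|1.8) (-9.5,135.0|1.8) (-8.0,135.0|1.8) (-6.5,135.0|1.8) (-5.0,135.5|2.2) (-3.5,136.0|2.8) (-2.0,137.5|2.8) (-0.5,139.0|2.8) (1.0,140.5|3.1) (2.5,142.0|3.1) (2.5,143.5|2.5) (2.5,145.0|2.1) (3.0,146.5|1.8) (4.0,148.0|1.6) (5.0,149.5|2.0) (6.0,151.0|2.1) (7.5,152.5|2.4) (8.5,154.0|2.8) (10.0,155.5|3.4) (11.5,157.0|3.9) (13.0,158.5|4.5) (14.5,160.0|5.0) (16.0,161.5|5.8) (17.5,163.0|7.0) (19.0,164.5|8.4) (20.5,166.0|10.1) (22.0,167.5|11.8) (22.5,169.0|12.7) (22.5,170.5|13.3) (22.5,172.0|13.9) (22.5,173.5|14.7) (22.5,175.0|15.5) (22.5,176.5|16.4) (22.5,178.0|17.4) (22.5,179.5|18.5) (22.5,181.0|19.5) (22.5,182.5|20.6) (24.0,184.0|22.7) (25.5,185.5|24.8) (27.0,187.0|26.9) (28.5,188.5|29.0) (30.0,190.0|31.1)
```

Request:
{"name": "jog_arm", "arguments": {"rows": [24,4,0,0,0,24,4,0,-0.3,0,24,4,0,-0.5,0,24,2.8,0,-0.5,0,24,2,0,-2,0,24,2,0,-2,0,24,2,0,-2,0,24,0,0,0,0]}}

```text
time: 17.8
tool_pos: [0.4895, -0.3349, 0.1323]
tool_rot: [3.141, 0.0, 1.265]
contact_force: [0.7, 0.0, -0.7]
opening: 0.0295
```

```bash
python3 est.py; cp last.npz w9.npz; python3 -c "
from h import *
z=np.load('w9.npz'); cv2.imwrite('pics/w9.png',cv2.resize(z['p'][150:330,200:370,::-1],None,fx=3.2,fy=3.2,interpolation=cv2.INTER_CUBIC))"
```

```text
t17.8 TCP [ 489.5 -334.9  132.3] F [ 0.7  0.  -0.7] tilt 43.5 slotgap 18.3 slotmid x33.4 z142.4 tabtop-mid 51.8 | tip end x46.2 barb end x41.6 tipz 159.6 wire y 0.6
```

View pics/w9.png

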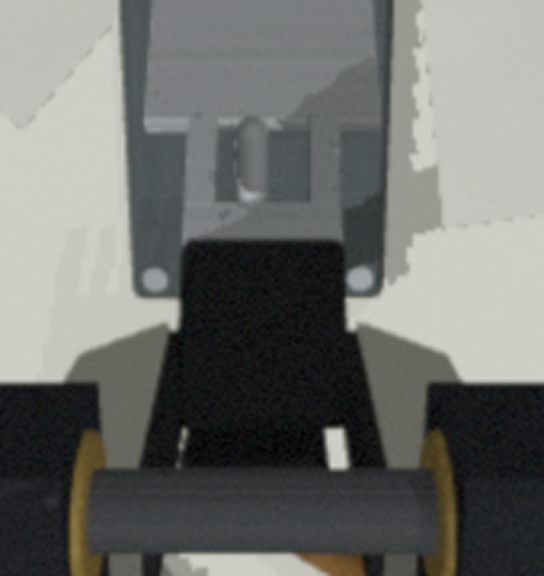

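The view shows the slot (215-310, 130-200) with the hook tip and barb inside it at (253,125)-(250,195). The gauge is where planned and nothing is touching. I'll carry on along the path over the barb.

Request:
{"name": "jog_arm", "arguments": {"rows": [24,0.2,0,-1,0,24,0.2,0,-1,0,24,0.3,0,-1,0,24,0.5,0,-1,0,24,0.5,0,-1,0,24,0.5,0,-1,0,24,0,0,0,0]}}

```text
time: 18.55
tool_pos: [0.49, -0.3328, 0.138]
tool_rot: [3.141, 0.0, 1.265]
contact_force: [-0.5, -0.8, -0.1]
opening: 0.0293
```

```bash
python3 est.py
```

```text
t18.55 TCP [ 490.  -332.8  138. ] F [-0.5 -0.8 -0.1] tilt 43.7 slotgap 17.9 slotmid x33.2 z148.2 tabtop-mid 51.9 | tip end x44.0 barb end x41.2 tipz 159.2 wire y -0.0
```

Request:
{"name": "jog_arm", "arguments": {"rows": [24,0.7,0,-1,0,24,0.8,0,-1,0,24,0.9,0,-1,0,24,1,0,-1.2,0,24,1.5,0,-1.6,0,24,2,0,-2,0,24,2,0,-2.4,0,24,0,0,0,0]}}

```text
time: 19.4
tool_pos: [0.4929, -0.3242, 0.1485]
tool_rot: [3.141, 0.0, 1.265]
contact_force: [-0.8, 0.1, -1.3]
opening: 0.0295
```

```bash
python3 est.py
```

```text
return _methods._mean(a, axis=axis, dtype=dtype,
  ret = ret.dtype.type(ret / rcount)
```

Request:
{"name": "jog_arm", "arguments": {"rows": [24,3,0,-3,0,24,5,0,-6,0,24,8,0,-9,0,24,10,0,-12,0,24,15,0,-15,0,24,20,0,-15,0,24,30,0,-15,0,24,30,0,-15,0,24,30,0,-10,0,24,30,0,0,0,24,30,0,0,0,24,0,0,0,0]}}

```text
time: 20.65
tool_pos: [0.5571, -0.119, 0.2494]
tool_rot: [3.14, -0.001, 1.269]
contact_force: [0.3, -0.5, -1.4]
opening: 0.0296
```

Request:
{"name": "jog_arm", "arguments": {"rows": [24,0,0,0,0,28.5,0,0,0,0,28.5,0,0,0,0,28.5,0,0,0,0,28.5,0,0,0,0,28.5,0,0,0,0], "grip_force": 4}}

```text
time: 21.25
tool_pos: [0.5561, -0.1236, 0.248]
tool_rot: [-3.142, -0.0, 1.264]
contact_force: [0.1, -0.3, -1.6]
opening: 0.03
```

```bash
cat > est2.py <<'E'
from hk import *
# free gauge in hand: tilt and lower edge from wrist depth
def est2(save=True):
    s=observe(); p,d,i,E=cap('wrist'); T=T_tool(s); W=cloud(d,i,E); t=(W-T[:3,3])@T[:3,:3]*1000
    if save: np.savez('last.npz',p=p,d=d,E=E)
    x,y,z=t[...,0],t[...,1],t[...,2]
    m=(np.abs(y-1)>11)&(np.abs(y-1)<23)&(z>-5)&(z<90)&(x>-60)&(x<110)&(W[...,2]>.02)
    q=np.stack([z[m],x[m]],1).astype(np.float32); l=cv2.fitLine(q,cv2.DIST_HUBER,0,.01,.01).ravel()
    for _ in range(4):
        r=np.abs((q[:,0]-l[2])*l[1]-(q[:,1]-l[3])*l[0]); l=cv2.fitLine(q[r<3],cv2.DIST_HUBER,0,.01,.01).ravel()
    th=np.arctan(l[1]/l[0]); f=q[r<2]
    Y=y[m][r<2]; print(f"t {s['time']:.2f} TCP {np.round(s['tool_pos']*1000,1)} yaw {np.degrees(s['tool_rot'][2]):.1f} F {s['contact_force'].round(1)} op {s['opening']:.4f} tilt {np.degrees(th):.1f} face x@z: "+' '.join(f'{a}:{l[3]+(a-l[2])*l[1]/l[0]:.1f}' for a in(-10,40,74))+f" face z range {f[:,0].min():.0f}..{f[:,0].max():.0f} y {Y.min():.1f}..{Y.max():.1f} n{len(f)}")
if __name__=='__main__': est2()
E
python3 est2.py
```

```text
t 21.25 TCP [ 556.1 -123.6  248. ] yaw 72.4 F [ 0.1 -0.3 -1.6] op 0.0300 tilt 42.1 face x@z: -10:35.1 40:80.3 74:111.0 face z range -5..43 y -22.0..24.0 n2212
```

The gauge is off the hook, and friction holds its tilt at about 42°. I'll lock the grip, swing round to the block and measure the slot from nearby.

Request:
{"name": "jog_arm", "arguments": {"rows": [24,0,0,0,0,24,0,0,0,-4,24,0,0,0,-8,24,0,0,0,-8,24,0,0,0,-8,24,0,0,0,-8,24,0,0,0,-8,24,0,0,0,-8,24,0,0,0,-8,24,0,0,0,-8,24,0,0,0,-8,24,0,0,0,-8,24,0,0,0,-6,24,10,20,0,0,24,15,30,0,0,24,15,34,0,0,24,10,25,0,0,24,7,15,0,0,24,0,0,0,0,24,0,0,0,0], "grip_force": 25}}

```text
time: 23.3
tool_pos: [0.5393, 0.0118, 0.248]
tool_rot: [-3.141, 0.0, 2.836]
contact_force: [0.3, -0.3, -0.1]
opening: 0.0297
```

```bash
cat > blk.py <<'E'
from hk import *
s=observe(); p,d,i,E=cap('wrist'); T=T_tool(s); W=cloud(d,i,E); np.savez('b1.npz',p=p,d=d,E=E)
print(s['time'],s['tool_pos'].round(4),np.degrees(s['tool_rot']).round(2))
m=(np.abs(W[...,0]-.55)<.09)&(np.abs(W[...,1]-.114)<.09)&(W[...,2]>.037)&(W[...,2]<.047)
m=cv2.morphologyEx(m.astype(np.uint8),cv2.MORPH_OPEN,np.ones((3,3)))
n,lab,st,_=cv2.connectedComponentsWithStats(m); k=1+np.argmax(st[1:,4]); m=lab==k
r=cv2.minAreaRect((W[m][:,:2]*1000).astype(np.float32)); print('block top',m.sum(),r,'z',W[m][:,2].mean())
c=np.array(r[0])/1000; ang=np.radians(r[2] if r[1][0]>r[1][1] else r[2]+90); u=np.array([np.cos(ang),np.sin(ang)]);v=np.array([-u[1],u[0]])
D=W[...,:2]-c; a=D@u; b=D@v
h=(np.abs(a)<.04)&(np.abs(b)<.02)&(W[...,2]<.036)
if h.sum()>5:
    q=(W[h][:,:2]*1000).astype(np.float32); r2=cv2.minAreaRect(q); print('slot (deep px)',h.sum(),r2,'z min',W[h][:,2].min())
g=cv2.cvtColor(p,cv2.COLOR_RGB2GRAY).astype(float); top=(np.abs(a)<.05)&(np.abs(b)<.03)&(W[...,2]<.05)
dk=top&(g<0.55*np.median(g[top])); print('dark',dk.sum(), 'centroid',(W[dk][:,:2]).mean(0) if dk.any() else None)
uu,vv=proj(np.append(c,.042),i,E); print('centre px',uu,vv)
x0=int(max(0,uu-80));y0=int(max(0,vv-80)); cv2.imwrite('pics/b1.png',cv2.resize(p[y0:y0+160,x0:x0+160,::-1],None,fx=3.5,fy=3.5,interpolation=cv2.INTER_CUBIC)); print('crop',x0,y0)
E
python3 blk.py; python3 est2.py
```

```text
23.3 [0.5393 0.0118 0.248 ] [-1.7997e+02  2.0000e-02  1.6249e+02]
block top 4022 ((549.8759765625, 113.44131469726562), (110.40007781982422, 69.85738372802734), 72.3359375) z 0.04140840661005907
slot (deep px) 226 ((552.9041137695312, 113.88121795654297), (49.7560920715332, 7.7510762214660645), 77.11990356445312) z min 0.009351235480013875
dark 71 centroid [0.555803   0.11941315]
centre px 357.16710590366154 168.9555318829815
crop 277 88
t 23.35 TCP [539.4  11.4 248. ] yaw 162.4 F [-0.1 -0.2 -0.3] op 0.0295 tilt 42.3 face x@z: -10:34.0 40:79.5 74:110.4 face z range -5..43 y -22.0..23.2 n2106
```

View pics/b1.png

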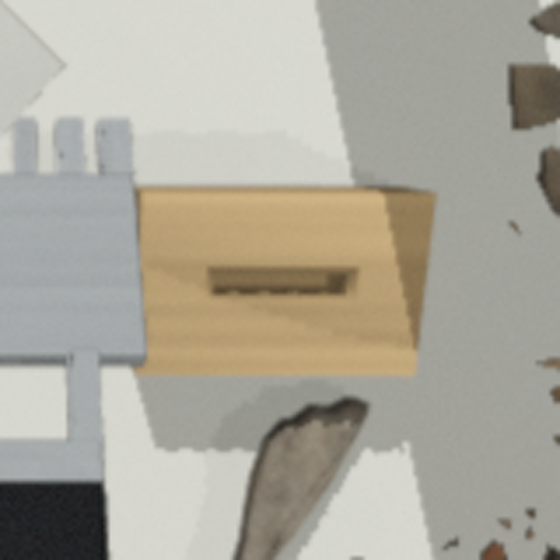

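The block crop shows the slot at (208-355, 268-295), centred in the block. Depth agrees: block centre (0.550, 0.113), long axis at 72.3°. Next I'll measure the gauge's lower edge in the tool frame.

```bash
cat > edge.py <<'E'
from hk import *
def edge(f='last.npz',th0=None):
    z0=np.load(f); i=camera_info('wrist'); E=z0['E']; T=E@np.linalg.inv(np.array(i['tool_from_camera'])); W=cloud(z0['d'],i,E); t=(W-T[:3,3])@T[:3,:3]*1000
    x,y,z=t[...,0],t[...,1],t[...,2]
    m=(np.abs(y)>11)&(np.abs(y)<22)&(z>-5)&(z<38)&(x>-60)&(x<110)
    q=np.stack([z[m],x[m]],1).astype(np.float32); l=cv2.fitLine(q,cv2.DIST_HUBER,0,.01,.01).ravel()
    for _ in range(4): r=np.abs((q[:,0]-l[2])*l[1]-(q[:,1]-l[3])*l[0]); l=cv2.fitLine(q[r<3],cv2.DIST_HUBER,0,.01,.01).ravel()
    th=np.arctan(l[1]/l[0]);c,s=np.cos(th),np.sin(th)
    n=(x-l[3])*c-(z-l[2])*s; a=(x-l[3])*s+(z-l[2])*c   # a grows downward along plate
    on=(np.abs(n)<1.5)&(np.abs(y)<32)&(np.abs(a)<90)
    lo=a[on&(np.abs(y)<20)].max(); k=on&(a>lo-60)&(a<lo-25)
    L=np.array([l[3]+lo*s,l[2]+lo*c]); ctr=L-2.5*np.array([c,-s])
    print(f"tilt {np.degrees(th):.1f} lower edge centre x{ctr[0]:.1f} z{ctr[1]:.1f} (tool) y {np.percentile(y[k],1):.1f}..{np.percentile(y[k],99):.1f}")
    sl=on&(np.abs(y)<7); aa=np.sort(a[sl]); g=np.diff(aa); j=np.argmax(g); print('slot a from lower edge',(lo-aa[j+1]).round(1),(lo-aa[j]).round(1))
if __name__=='__main__': edge()
E
python3 edge.py
```

```text
tilt 42.4 lower edge centre x80.1 z44.3 (tool) y -24.3..22.5
slot a from lower edge 63.5 80.7
```

Request:
{"name": "jog_arm", "arguments": {"rows": [24,-7,12,0,0,24,-14,25,0,0,24,-16,28,0,0,24,-13,24,0,0,24,-7.3,12,0,0,24,0,0,15,0,24,0,0,22,0,24,0,0,25,0,24,0,0,25,0,24,0,0,25,0,24,0,0,20,0,24,0,0,10,0,24,0,0,6,0,24,0,0,0,0,24,0,0,0,0]}}

```text
time: 24.9
tool_pos: [0.625, 0.0913, 0.101]
tool_rot: [3.141, 0.002, 2.835]
contact_force: [-0.4, 1.1, -0.8]
opening: 0.0298
```

```bash
cat > rel.py <<'E'
from hk import *
from edge import edge
s=observe(); p,d,i,E=cap('wrist'); T=T_tool(s); W=cloud(d,i,E); np.savez('last.npz',p=p,d=d,E=E)
print('t',s['time'],'TCP',(s['tool_pos']*1000).round(1),'yaw',np.degrees(s['tool_rot'][2]).round(2),'F',s['contact_force'].round(1),'op',round(s['opening'],4))
b=np.array([549.9,113.4,42]); print('block centre in tool',(T[:3,:3].T@(b-T[:3,3]*1000)).round(1))
try: edge()
except Exception as e: print(e)
E
python3 rel.py
python3 -c "
from h import *
z=np.load('last.npz'); cv2.imwrite('pics/b2.png',cv2.resize(z['p'][60:330,170:400,::-1],None,fx=2.5,fy=2.2,interpolation=cv2.INTER_CUBIC))"
```

```text
t 24.9 TCP [625.   91.3 101. ] yaw 162.45 F [-0.4  1.1 -0.8] op 0.0298
block centre in tool [78.4 -1.6 58.9]
tilt 42.2 lower edge centre x97.0 z63.0 (tool) y -24.3..22.6
slot a from lower edge 5.7 25.4
```

View pics/b2.png

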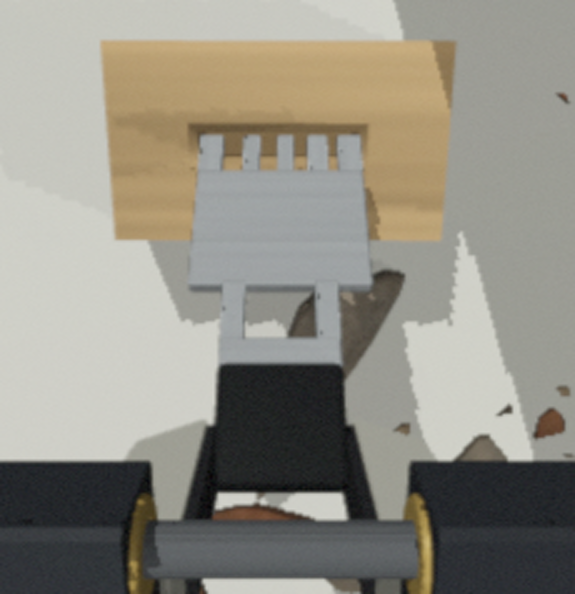

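The teeth (200-360, 135) lie over the slot mouth (190-367, 125). I'll shift -0.7 mm across and lower the teeth into the mouth, still tilted.

Request:
{"name": "jog_arm", "arguments": {"rows": [24,0,-0.7,3,0,24,0,0,4,0,24,0,0,4,0,24,0,0,3,0,24,0,0,2,0,24,0,0,1.5,0,24,0,0,1,0,24,0,0,0,0]}}

```text
time: 25.75
tool_pos: [0.624, 0.0907, 0.0814]
tool_rot: [3.142, -0.0, 2.835]
contact_force: [-0.5, 0.3, -1.2]
opening: 0.0295
```

```bash
python3 rel.py
```

```text
t 25.75 TCP [624.   90.7  81.4] yaw 162.46 F [-0.5  0.3 -1.2] op 0.0295
block centre in tool [77.5 -0.7 39.4]
tilt 42.3 lower edge centre x80.5 z44.8 (tool) y -24.3..22.6
slot a from lower edge 64.2 81.2
```

Request:
{"name": "jog_arm", "arguments": {"rows": [24,0,0,1.5,0,28,0,0,0,0,28,0,0,0,0,28,3,0,-2,0,28,3,0,-2.4,0,28,3,0,-2.2,0,28,3,0,-2,0,28,0,0,0,0], "grip_force": 5}}

```text
time: 26.6
tool_pos: [0.612, 0.0945, 0.0889]
tool_rot: [-3.142, -0.0, 2.836]
contact_force: [0.7, -0.3, 0.7]
opening: 0.0298
```

```bash
python3 rel.py
```

```text
t 26.6 TCP [612.   94.5  88.9] yaw 162.48 F [ 0.7 -0.3  0.7] op 0.0298
block centre in tool [64.9 -0.7 46.9]
tilt 34.6 lower edge centre x67.3 z53.6 (tool) y -24.2..22.5
slot a from lower edge 63.0 80.8
```

Request:
{"name": "jog_arm", "arguments": {"rows": [28,3,0,-1.9,0,28,3,0,-1.8,0,28,3,0,-1.6,0,28,3,0,-1.5,0,28,3,0,-1.4,0,28,3,0,-1.2,0,28,3,0,-1.1,0,28,3,0,-1,0,28,0,0,0,0]}}

```text
time: 27.55
tool_pos: [0.5894, 0.1017, 0.1003]
tool_rot: [3.142, -0.0, 2.836]
contact_force: [0.1, 0.4, -0.7]
opening: 0.0301
```

```bash
python3 rel.py
```

```text
t 27.55 TCP [589.4 101.7 100.3] yaw 162.47 F [ 0.1  0.4 -0.7] op 0.0301
block centre in tool [41.2 -0.7 58.3]
tilt 21.2 lower edge centre x42.9 z65.2 (tool) y -24.2..22.4
slot a from lower edge 93.7 121.2
```

Request:
{"name": "jog_arm", "arguments": {"rows": [28,3,0,-0.9,0,28,3,0,-0.7,0,28,3,0,-0.5,0,28,3,0,-0.3,0,28,3,0,-0.1,0,28,3,0,0.1,0,28,3,0,0.2,0,28,3,0,0.3,0,28,3,0,0.3,0,28,0,0,0,0]}}

```text
time: 28.6
tool_pos: [0.5635, 0.1098, 0.1017]
tool_rot: [-3.142, -0.0, 2.836]
contact_force: [0.2, -0.3, -0.2]
opening: 0.0301
```

```bash
python3 rel.py; python3 est2.py
```

```text
t 28.6 TCP [563.5 109.8 101.7] yaw 162.47 F [ 0.2 -0.3 -0.2] op 0.0301
block centre in tool [14.  -0.6 59.7]
tilt 7.2 lower edge centre x15.0 z66.0 (tool) y -24.2..22.4
slot a from lower edge 78.9 114.4
t 28.65 TCP [563.7 109.7 101.7] yaw 162.5 F [ 0.2 -0.2 -0.4] op 0.0299 tilt 24.0 face x@z: -10:-0.8 40:21.5 74:36.7 face z range 10..62 y -22.0..23.6 n469
```

Request:
{"name": "jog_arm", "arguments": {"rows": [28,3,0,0.4,0,28,3,0,0.5,0,28,3,0,0.5,0,28,2.7,0,0.6,0,28,0,0,1,0,28,0,0,1.5,0,28,0,0,1.5,0,28,0,0,1.5,0,28,0,0,1.5,0,28,0,0,0,0]}}

```text
time: 29.7
tool_pos: [0.5527, 0.1131, 0.0924]
tool_rot: [-3.141, -0.0, 2.835]
contact_force: [0.0, 0.1, -1.7]
opening: 0.0299
```

```bash
python3 rel.py|head -2; python3 - <<'E'
from hk import *
z0=np.load('last.npz'); i=camera_info('wrist');E=z0['E'];T=E@np.linalg.inv(np.array(i['tool_from_camera'])); W=cloud(z0['d'],i,E); t=(W-T[:3,3])@T[:3,:3]*1000
x,y,z=t[...,0],t[...,1],W[...,2]*1000
for lo,hi,nm in[(46,70,'plate'),(104,128,'tab')]:
    for a in range(lo,hi,5):
        m=(z>a)&(z<a+5)&(np.abs(x)<15)&(np.abs(y)<22)&((np.abs(y)>4) if nm=='plate' else (np.abs(y)<9))
        if m.sum()>3: print(nm,a,m.sum(),'x',np.median(x[m]).round(1))
m=(np.abs(x)<9)&(np.abs(y)<9)&(z>120)&(z<160); print('tab top z',np.percentile(z[m],95) if m.any() else None)
E
```

```text
t 29.7 TCP [552.7 113.1  92.4] yaw 162.46 F [ 0.   0.1 -1.7] op 0.0299
block centre in tool [ 2.7 -0.6 50.4]
plate 46 81 x 6.1
plate 51 87 x 6.1
plate 56 98 x 5.9
plate 61 100 x 5.8
plate 66 117 x 5.7
tab 104 15 x 5.2
tab 109 67 x 7.1
tab 114 104 x 7.1
tab 119 106 x 7.0
tab 124 115 x 6.9
tab top z 142.33585393395276
```

Request:
{"name": "jog_arm", "arguments": {"rows": [28,-0.5,0,1,0,28,0,0,1,0,28,0,0,1,0,28,0,0,1,0,28,0,0,1,0,28,0,0,1,0,28,0,0,0.6,0,28,0,0,0.5,0,28,0,0,0.5,0,28,0,0,0,0]}}

```text
time: 30.75
tool_pos: [0.5535, 0.1129, 0.0854]
tool_rot: [3.141, 0.0, 2.836]
contact_force: [-0.4, -0.4, 1.2]
opening: 0.0299
```

```bash
python3 rel.py|head -2; cat > chk.py <<'E'
from hk import *
z0=np.load('last.npz'); i=camera_info('wrist');E=z0['E'];T=E@np.linalg.inv(np.array(i['tool_from_camera'])); W=cloud(z0['d'],i,E); t=(W-T[:3,3])@T[:3,:3]*1000
x,y,z=t[...,0],t[...,1],W[...,2]*1000
b=T[:3,:3].T@(np.array([549.9,113.4,42])-T[:3,3]*1000)
for lo,hi,c in[(46,66,1),(104,132,0)]:
    m=(z>lo)&(z<hi)&(np.abs(x-b[0])<15)&(np.abs(y-b[1])<21)&((np.abs(y-b[1])>4) if c else (np.abs(y-b[1])<9)); print((lo,hi),m.sum(),'x rel block',np.median(x[m]-b[0]).round(1) if m.any() else None)
m=(np.abs(x-b[0])<9)&(np.abs(y-b[1])<9)&(z>115)&(z<160); print('tab top z',np.percentile(z[m],[50,90,95]) if m.any() else None)
E
python3 chk.py
```

```text
t 30.75 TCP [553.5 112.9  85.4] yaw 162.46 F [-0.4 -0.4  1.2] op 0.0299
block centre in tool [ 3.6 -0.6 43.3]
(46, 66) 369 x rel block 2.4
(104, 132) 667 x rel block 3.4
tab top z [133.43109056 135.03580187 135.34275425]
```

Request:
{"name": "jog_arm", "arguments": {"rows": [28,0,0,0.5,0,28,0,0,0.5,0,28,0,0,0.5,0,28,0,0,0,0]}}

```text
time: 31.2
tool_pos: [0.5544, 0.1129, 0.0849]
tool_rot: [3.141, 0.003, 2.835]
contact_force: [-0.5, -0.7, 6.7]
opening: 0.0303
```

Request:
{"name": "jog_arm", "arguments": {"rows": [32,0,0,0,0,34,0,0,0,0,40,0,0,0,0,60,0,0,0,0,60,0,0,0,0,60,0,0,-5,0,60,0,0,-12,0,60,0,0,-20,0,60,0,0,-25,0,60,0,0,-25,0,60,0,0,-25,0,60,0,0,0,0,60,0,0,0,0,60,0,0,0,0]}}

```text
time: 32.6
tool_pos: [0.5527, 0.1129, 0.195]
tool_rot: [-3.141, -0.001, 2.835]
contact_force: [-0.0, 0.0, -0.5]
opening: 0.0598
```

```bash
python3 rel.py|head -2; python3 chk.py; python3 -c "
from h import *
z=np.load('last.npz'); a=cv2.resize(z['p'][90:330,170:400,::-1],None,fx=1.7,fy=1.7)
p,_,_,_=cap('side'); b=cv2.resize(p[250:390,140:280,::-1],(408,408),interpolation=cv2.INTER_CUBIC)
cv2.imwrite('pics/end.png',np.hstack([a,b]))"
```

```text
t 32.6 TCP [552.7 112.9 195. ] yaw 162.46 F [-0.   0.  -0.5] op 0.0598
block centre in tool [  2.6  -0.4 153. ]
(46, 66) 124 x rel block 2.6
(104, 132) 174 x rel block 3.8
tab top z [133.90202843 135.18701028 135.41303494]
```

View pics/end.png

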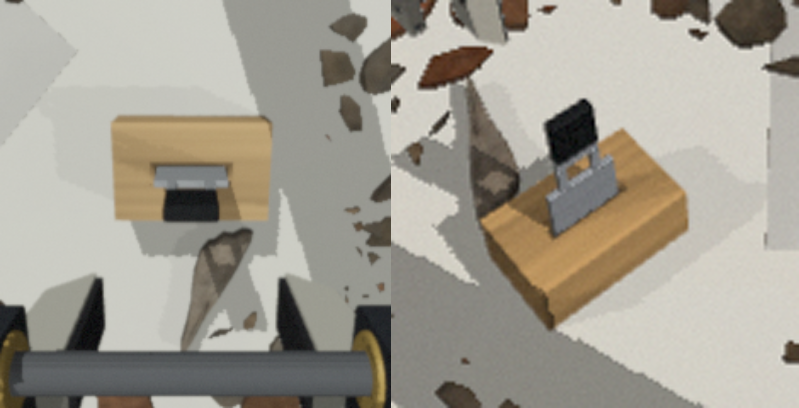

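The gauge stands upright in the slot and is released. Pressing down met a firm stop at 6.7 N, the tab top is at z = 0.135 (12 + 123 mm, so fully home), and the fingers are well clear above it.

```bash
python3 -c "
from cell import hand_in; print(hand_in())"
```

```text
the job is handed in; nothing more can be done
None
```

The gauge is off the hook and standing upright, teeth down and released, in the block's slot. I handed the job in at about 33 s of the 72 s allowed; `hand_in` gives no verdict.

- **Unhooking:** The tool cannot tilt, so I pivoted the gauge to 44° in the pads by pressing it against the fixed clamp head, with at most about 6 N on the wrist. At 44° the slot's lower edge may have rubbed the wire lightly near its root. I then locked the grip and slid the slot over the barb on a computed path with about 1.6 mm clearance. Wrist readings there stayed at 1.5 N or less, about the sensor's own noise plus the gauge's weight.
- **Placing:** I lowered the tilted teeth into the slot mouth and rotated the gauge upright against the slot wall at 5 N grip. It bottomed at 6.7 N before I let go.
- **Last checks:**
  - The tab top is at z = 0.135, which puts the lower edge at about 12 mm, fully home.
  - The plate's face is 2.6 mm from the block's middle, which fits its 2.5 mm half thickness, so it is centred.
  - The tilt looks about 1°, and the fingers are about 90 mm above the tab.
- **What disagreed:** The fingers end about 32 mm short of the stated TCP, so the first grasp closed above the tab on nothing. I corrected for this from wrist depth.
- **Not measured:** I did not re-measure the dish, stone and slab at the end. No unexpected contact force showed, and the last picture shows the slab still behind the block.

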